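# Settle the vacuum pump's flywheel on the balancing rollers

### The arm

A 6-joint arm with a two-finger parallel gripper is mounted at the origin on the work surface. World frame = base frame: x ahead of the robot, y to its left, z up, the work surface at z = 0. Lengths are in m, angles in rad, forces in N, time in s.
With the tool pointing down it reaches from about 0.225 to 0.875 m from the base axis. Payload 3.4 kg.
Tool frame: the origin (TCP) lies midway between the tips of the shut fingers; the grasp point (between the pads) lies behind it (manip.grip_point_offset is the z of the grasp point in the tool frame, in m); z points along the fingers, x is the direction in which the jaws open and shut, and the axes are right-handed (so a half turn about z gives the same grasp; the last joint's range is limited). The gripper opens to 85 mm and grips with 20 to 120 N. Pads are 22 mm wide; open, the fingers measure 114 mm over their backs; the gripper's body (76 mm by 85 mm) begins 54 mm behind the grasp point. The pads swing forward as they close: fully open they stand 13 mm farther back than shut.
Start: joints at [1.112, 0.276, 1.505, -0, 1.361, -0.121], TCP at [0.191, 0.543, 0.206] pointing down, gripper open.
Joint ranges: [-2.89, 2.89], [-0.75, 2.08], [0.22, 2.7], [-1.18, 4.32], [0.11, 2.71], [-2.7, 2.7]. Speed limits (rad/s): [2.57, 2.57, 3.14, 3.14, 3.14, 3.14].

### API

Orientations are given as a unit quaternion [w, x, y, z].
In Python, from rig import manip, eyes, recognise, regions_of, mark_of gives the robot as it stands.
- The arm moves only by the shell command python3 -m inch 'ROWS' [FORCE]. ROWS is JSON, a list of rows, each a list of 5 numbers: the gripper command: -1 is shut, 1 is fully open, values between are in proportion, then the shift along the tool's x, y, z in mm, then the turn about the tool's z in degrees. A call has 1 to 20 rows; each row shifts and turns the pose as measured when the row begins, along the tool's axes as they then stand; what a row does not reach is not made up. A row lasts 1/12 s, in which the tool goes at most 41.7 mm and 7.16 degrees, less where a joint would pass 70% of its speed; a pose out of reach is approached as far as the arm can. A call with a gripper value outside its range is refused whole. The fingers move at their own pace and stop on an object; FORCE is the grip in N (left out, the last holds). Time passes only in rows, so rows that do not move let the fingers close. It gives the time, the measured TCP pose, the force and the opening at its end, in the units of the state.
- manip.get_state(): the state, without advancing time (a new reading comes with each control period).
- eyes.get_image(name): name is "scene" or "top" or "wrist"; returns a dict with "frame" (384x512x3 uint8, red, green, blue), "K" (3x3 intrinsics, pixels), "k1" (the pictures are not rectified: a ray, as slopes to the right and down, at radius r is drawn at 1 + k1 r^2 times it, then the intrinsics apply), "rvec" (rotation vector, rad) and "tvec" (3), from world to camera coordinates, as OpenCV has them; the wrist camera has in their place "mount" (4x4, takes a point from camera to tool coordinates, whose origin is the TCP and whose axes are the tool frame's). Camera axes: x right, y down, z forward; pixel columns grow to the right and rows downward; lengths in m; the calibration is good to about 2 mm. A picture is of the moment at which its call begins: read the wrist's pose just before it. There is no depth.
- manip.sign_off(): hands the job in, once; it reports no verdict.
Trained networks look in a picture, given as the dict that the camera call returned (one of the last four; its "shot" number tells which), for a name from the list of things; names that differ only in an ending like _2 or _b are one class to them, and where a whole thing is asked for, a point or a joint stands for the part that bears it (a point fixed in the world has none). Each returns a list of dicts, best first, with "confidence" (0 to 1); they miss things now and then, are a little off and sometimes report something else, mostly with a low value. They report only what shows in the picture. A call takes as long as a camera call. They do not tell look-alikes from the thing itself.
- recognise(picture, target): "bbox" ([left, top, width, height] in pixels, round what is visible of it).
- regions_of(picture, target): "mask" (384x512 bool, what is visible of it) and "bbox" ([left, top, width, height] in pixels, round what is visible of it).
- mark_of(picture, target): "point" ([row, column] in pixels: a listed point, or the origin of a listed thing).
The state is a dict: "clock": time; "qpos": joint angles; "qd": joint speeds; "effort": joint torques, N m; "position": TCP position; "ee_rot": TCP orientation; "contact_force": force on the tool from outside, world axes, zero at the start; "moment": the same for the moment, N m; "width": finger opening in m.
Only numpy, scipy, OpenCV 4.12 (cv2) and the standard library are available. Lean on these libraries where they do the work, as an engineer would, in place of code of your own. Each camera call takes 0.05 s, during which the arm holds its last target.

### The job

Find the heavy side of the pump's flywheel: lay the flywheel flat on the ledges of the tipping rest and let go, press its overhanging edge so that it tips up on edge in the rest's trough, and let go. Then take it by the rim and lower it onto the two rollers of the balancing stand with its steel weight to one side or above, well away from the bottom; let go only when it sits on the rollers, and leave it to turn by itself until the weight hangs still at the bottom. Do not shove aside or knock over the beaker, jar, tube rack and bowl.

Things in the scene. Friction and masses are not known exactly. Their poses are not given: they have to be found in the camera images.
- flywheel: Plain aluminium flywheel, 0.6 kg: disc 100 mm in diameter, 24 mm thick; on one face only, a hub 36 mm in diameter, 18 mm high. Starts flat on the bench, hub up. Origin: centre of the disc, mid-thickness, on the axle. z: the axle, out of the hub; x: towards the weight. Centre of mass 5 mm off the axle towards the weight
- weight (a point): Centre of the outer face of the flywheel's dark steel weight, on the hub side, 28 mm from the axle. The weight stands 10 mm proud of the disc's face, reaches from 20 to 36 mm off the axle and is 30 mm wide; leave it clear when gripping hub or rim
- rest: Grey plastic tipping rest, fixed, 116 by 132 mm, 62 mm high. Origin on the bench, z up, turned up to 0.5 rad either way. On its -x side, facing the robot, two ledges with tops 62 mm up reach from x = -50 to 0 mm, at |y| = 28 to 64 mm, with a 56 mm gap between them (floor 8 mm up) for a finger. On its +x side, a trough (see trough)
- ledge (a point): Where the flywheel's axle should be when laid flat, hub up, on the ledges: 6 mm in from their edge at rest x = -6, y = 0 mm, 62 mm up at ledge-top level (disc centre then 74 mm up). It lies there stably with 44 mm overhanging the trough; nearer than 2 mm to the edge it may tip by itself
- trough (a point): Centre of the trough's floor, 8 mm up. Rest x = 0 to 48 mm, outer wall at x = 48 to 56 mm, 62 mm high, open at |y| < 28 mm; end walls 118 mm apart. About 3 N down near the overhanging edge tips the flywheel; pushed down 25 mm (keep the finger beyond the hub) it drops in and stays on edge, leaning up to 22 degrees either way, hub towards +x. What was at its +y or -y stays at that side
- stand: Balancing stand, fixed: base 80 by 130 mm; two easy rollers 24 mm in diameter, axles along its x, 35 mm up, at y = 32 and -32 mm, between two cheeks 31 mm apart inside, 100 mm long, 47 mm high, tops flared. Origin on the bench, z up, turned up to 0.5 rad either way. The flywheel's rim stands on the rollers, disc between the cheeks, axle along x
- seat (a point): Where the flywheel's origin is when it sits on the rollers: 88 mm above the bench over the centre of the stand. The hub may face either way. Let go with the weight at a side, it swings and comes to rest, weight down, in about 3 seconds
- beaker: Bystander: glass beaker, 66 mm in diameter, 85 mm high; origin at the centre of its foot.
- jar: Bystander: white plastic jar with blue cap, 64 mm in diameter, 100 mm high; origin at the centre of its foot.
- rack: Bystander: wooden test-tube rack, 60 by 200 mm (long side along its y), tubes 90 mm high; origin at the centre of its foot.
- bowl: Bystander: white ceramic bowl, 100 mm in diameter, 55 mm high; origin at the centre of its foot.
There are look-alikes about, which are no part of the job. Leave any orange look-alike of the flywheel alone.

How it is judged:
On the way, in this order (a step that is already met when the one before it is completed fails the run):
1. the flywheel lies flat on the ledges of the tipping rest, let go (angle between flywheel's own z axis and vertical below 0.1 rad and x of flywheel in the frame of rest between -0.04 and 0.004 m and y of flywheel in the frame of rest between -0.03 and 0.03 m and z of flywheel in the frame of rest between 0.068 and 0.08 m and contact force between the fingers and flywheel below 0.1 N and linear speed of flywheel below 0.03 m/s), for 0.1 s.
2. the flywheel stands on edge in the trough of the tipping rest, let go (angle between flywheel's own z axis and vertical between 0.75 and 2.3 rad and x of flywheel in the frame of rest between -0.03 and 0.06 m and y of flywheel in the frame of rest between -0.03 and 0.03 m and z of flywheel in the frame of rest below 0.085 m and contact force between the fingers and flywheel below 0.1 N and linear speed of flywheel below 0.03 m/s), for 0.2 s.
3. the flywheel, still held, sits on the rollers with its weight well away from the bottom (50 degrees or more) (distance between flywheel and seat below 0.009 m and contact force between flywheel and stand above 0.5 N and contact force between the fingers and flywheel above 0.5 N and angle between flywheel's own x axis and vertical below 2.27 rad).
At the end, for the whole second after the job is handed in: The flywheel sits on the two rollers (centre within 9 mm of its seat, axle along the rollers within 0.15 rad), released and still, with its weight within about 16 degrees of the bottom (distance between flywheel and seat below 0.009 m and angle between the z axis of flywheel and the x axis of stand, either way round below 0.15 rad and angle between flywheel's own x axis and vertical above 2.85 rad and angular speed of flywheel below 0.3 rad/s and contact force between the fingers and flywheel below 0.05 N); the robot touches nothing.
It fails at once if a bystander is shoved more than 15 mm or knocked over (distance of any of beaker, jar, rack, bowl from where it was at the start of the episode above 0.015 m or angle between any of beaker, jar, rack, bowl's own z axis and vertical above 0.5 rad).
It also fails if it takes over 67 s, if anything falls off the work surface, if the arm or the gripper's body presses on something with over 40 N, if the wrist force passes 120 N, or if a joint passes its speed limit or range.

## Working session

There is one attempt and no reset: what is moved stays moved. The work goes in short steps, Python scripts to look and compute and a shell command to move; the robot and the scene stay as the last step left them, time stands still between calls to the robot, and variables do not carry over. Pictures are saved under pics/ and viewed, and the job is handed in when it is done.

```bash
ls; mkdir -p pics; python3 - <<'E'
from rig import manip, eyes
import cv2
print(manip.get_state(), manip.grip_point_offset)
for n in ["scene","top","wrist"]:
    p=eyes.get_image(n); cv2.imwrite(f"pics/{n}0.png",p["frame"][:,:,::-1])
    print(n,{k:v for k,v in p.items() if k!="frame"})
E
```

```text
pics
{'clock': 0.0, 'qpos': array([ 1.11198956e+00,  2.76579784e-01,  1.50615109e+00,  1.21208177e-05,
        1.36069710e+00, -1.20995611e-01]), 'qd': array([ 9.41083467e-04,  4.39875762e-04,  1.84579495e-05,  7.56271698e-04,
       -3.81744404e-03,  2.10386290e-04]), 'effort': array([-1.00383604e-04, -4.16774118e+01, -2.45811099e+01, -4.41112115e-04,
        1.08781134e-02, -1.63099656e-05]), 'position': array([0.19030555, 0.5419749 , 0.20464128]), 'ee_rot': array([ 4.31105903e-04,  8.15911768e-01,  5.78175705e-01, -8.10113660e-04]), 'contact_force': array([ 0.1087894 , -0.21043521,  0.57065406]), 'moment': array([-0.02962211, -0.08191794, -0.00633883]), 'width': 0.08532902311582298} -0.0187
scene {'K': array([[435.76990345,   0.        , 262.65184914],
       [  0.        , 435.76990345, 195.8846406 ],
       [  0.        ,   0.        ,   1.        ]]), 'k1': -0.1320543508615609, 'rvec': array([ 1.02794969,  2.43114345, -1.05976066]), 'tvec': array([ 0.380511  , -0.19955656,  1.34884266]), 'shot': 1}
top {'K': array([[430.95956535,   0.        , 262.18134135],
       [  0.        , 430.95956535, 191.60871731],
       [  0.        ,   0.        ,   1.        ]]), 'k1': 0.03852612006794576, 'rvec': array([ 2.15978976, -2.10769818,  0.20155023]), 'tvec': array([-0.03283827,  0.55192072,  1.10016846]), 'shot': 2}
wrist {'K': array([[328.47732191,   0.        , 249.31143008],
       [  0.        , 328.47732191, 188.60588816],
       [  0.        ,   0.        ,   1.        ]]), 'k1': -0.08870811080474242, 'mount': array([[ 9.99999849e-01, -5.47921613e-04, -4.88016723e-05,
        -5.41447407e-04],
       [ 5.37820986e-04,  9.55207194e-01,  2.95937371e-01,
        -7.62830039e-02],
       [-1.15534773e-04, -2.95937352e-01,  9.55207344e-01,
        -1.69677881e-01],
       [ 0.00000000e+00,  0.00000000e+00,  0.00000000e+00,
         1.00000000e+00]]), 'shot': 3}
```

View pics/scene0.png

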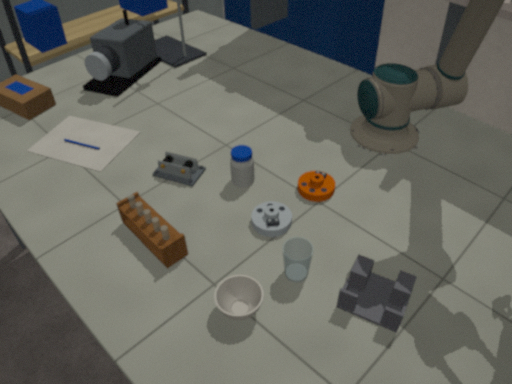

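View pics/top0.png

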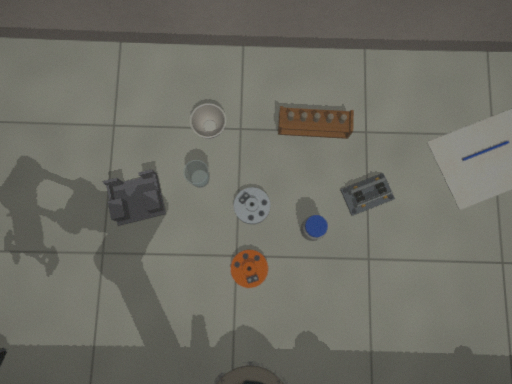

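View pics/wrist0.png

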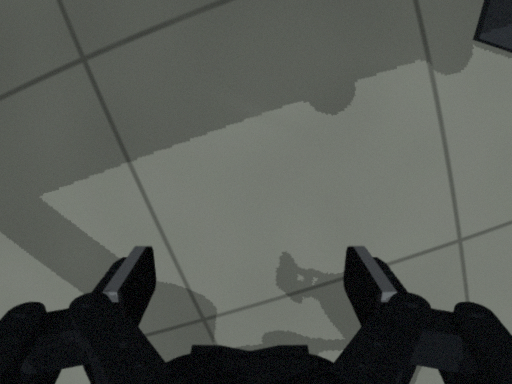

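```bash
cat > h.py <<'E'
import numpy as np, cv2
from scipy.spatial.transform import Rotation as R
from rig import manip, eyes, recognise, regions_of, mark_of
def cam(p,st=None):
    # returns Rwc (cam->world), origin
    if "mount" in p:
        q=np.array(st["ee_rot"]); T=np.eye(4); T[:3,:3]=R.from_quat([q[1],q[2],q[3],q[0]]).as_matrix(); T[:3,3]=st["position"]
        M=T@p["mount"]; return M[:3,:3],M[:3,3]
    Rm=cv2.Rodrigues(p["rvec"])[0]; return Rm.T, -Rm.T@p["tvec"]
def snap(name):
    st=manip.get_state(); p=eyes.get_image(name); p["cam"]=cam(p,st); p["st"]=st; return p
def dist(p): return np.array([p["k1"],0,0,0,0.])
def ray(p,row,col):
    u=cv2.undistortPoints(np.array([[[col,row]]],float),p["K"],dist(p))[0,0]
    Rw,o=p["cam"]; return o,Rw@np.array([u[0],u[1],1.])
def onz(p,row,col,z):
    o,d=ray(p,row,col); return o+d*(z-o[2])/d[2]
def proj(p,X):
    Rw,o=p["cam"]; c=(np.atleast_2d(X)-o)@Rw
    return cv2.projectPoints(c,np.zeros(3),np.zeros(3),p["K"],dist(p))[0][:,0]  # col,row
def tri(obs):
    A=np.zeros((3,3));b=np.zeros(3)
    for p,r,c in obs:
        o,d=ray(p,r,c); d=d/np.linalg.norm(d); P=np.eye(3)-np.outer(d,d); A+=P;b+=P@o
    X=np.linalg.solve(A,b); 
    return X,[np.linalg.norm(np.cross(X-ray(p,r,c)[0],ray(p,r,c)[1]/np.linalg.norm(ray(p,r,c)[1]))) for p,r,c in obs]
def yaw(st):
    q=st["ee_rot"]; M=R.from_quat([q[1],q[2],q[3],q[0]]).as_matrix(); return M
def save(p,name,box=None,s=1):
    f=p["frame"][:,:,::-1]
    if box: f=f[box[1]:box[1]+box[3],box[0]:box[0]+box[2]]
    cv2.imwrite("pics/"+name+".png",cv2.resize(f,None,fx=s,fy=s,interpolation=cv2.INTER_CUBIC))
E
python3 - <<'E'
from h import *
ps={n:snap(n) for n in ["top","scene"]}
for t in ["flywheel","weight","rest","ledge","trough","stand","seat","beaker","jar","rack","bowl"]:
    o=[]
    for n,p in ps.items():
        m=mark_of(p,t)[:3]; print(t,n,[(np.round(d["point"]).tolist(),round(d["confidence"],2)) for d in m])
        if m:o.append((p,*m[0]["point"]))
    if len(o)==2: X,e=tri(o); print("   ",X.round(4),np.round(e,4))
p=ps["top"];save(p,"top_fly",(210,160,80,140),4)
save(p,"top_rs",(90,150,320,90),2.5)
E
```

```text
flywheel top [([206.0, 253.0], 0.66), ([266.0, 249.0], 0.58), ([126.0, 312.0], 0.47)]
flywheel scene [([217.0, 271.0], 0.83), ([182.0, 316.0], 0.8)]
    [0.5194 0.0053 0.0115] [0.0004 0.0004]
weight top [([198.0, 244.0], 0.58), ([282.0, 247.0], 0.56)]
weight scene [([219.0, 273.0], 0.9), ([172.0, 324.0], 0.78)]
    [0.5367 0.0295 0.0332] [0.0005 0.0005]
rest top [([201.0, 141.0], 0.97)]
rest scene [([298.0, 368.0], 0.65)]
    [ 0.5313  0.3126 -0.012 ] [0.005 0.005]
ledge top [([195.0, 365.0], 0.68), ([200.0, 132.0], 0.66)]
ledge scene [([279.0, 380.0], 0.94), ([298.0, 372.0], 0.66)]
    [0.5178 0.0271 0.1117] [0.2961 0.2961]
trough top [([189.0, 132.0], 0.76)]
trough scene [([303.0, 372.0], 0.79)]
    [0.5571 0.3315 0.0184] [0.0021 0.0021]
stand top [([196.0, 371.0], 0.87)]
stand scene [([172.0, 178.0], 0.95)]
    [ 0.5585 -0.3254 -0.0139] [0.0003 0.0003]
seat top [([189.0, 376.0], 0.71)]
seat scene []
beaker top [([181.0, 202.0], 0.78)]
beaker scene [([274.0, 297.0], 0.79)]
    [ 0.59    0.1518 -0.0161] [0.001 0.001]
jar top [([229.0, 315.0], 0.82)]
jar scene [([182.0, 242.0], 0.79)]
    [ 0.4605 -0.1657 -0.0132] [0.003 0.003]
rack top [([125.0, 313.0], 0.96)]
rack scene [([236.0, 155.0], 0.84)]
    [ 0.7551 -0.1582  0.0044] [0.0019 0.0019]
bowl top [([126.0, 211.0], 0.88)]
bowl scene [([308.0, 242.0], 0.56)]
    [ 0.7455  0.133  -0.0011] [0.0046 0.0046]
```

```bash
sleep 1; ls pics
```

```text
scene0.png
top0.png
top_fly.png
top_rs.png
wrist0.png
```

View pics/top_fly.png

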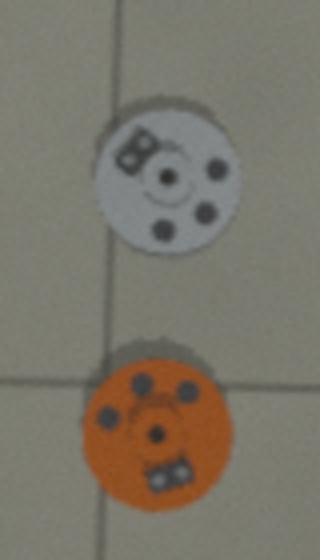

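View pics/top_rs.png

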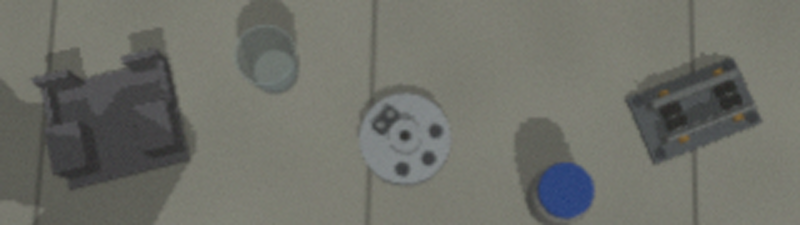

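Candidates in top view: grey disc at (col 251,row 205) and orange disc at (249,268). The grey, plain aluminium one fits the description, and the crop confirms its dark weight up-left. The rest is at (137,198) and the stand at (367,193). I'm moving the wrist camera over the flywheel.

```bash
python3 -m inch '[[1,-25,30,0,0],[1,-25,30,0,0],[1,-25,30,0,0],[1,-25,30,0,0],[1,-25,30,0,0],[1,-25,30,0,0],[1,-25,30,0,0],[1,-25,30,0,0],[1,-25,30,0,0],[1,-25,30,0,0],[1,-25,30,0,0],[1,-25,30,0,0],[1,-25,30,0,0],[1,-25,30,0,0],[1,-20,28,0,0],[1,0,0,0,0]]'
python3 -m inch '[[1,0,0,0,7.1],[1,0,0,0,7.1],[1,0,0,0,7.1],[1,0,0,0,7.1],[1,0,0,0,7.1],[1,0,0,0,7.1],[1,0,0,0,7.1],[1,0,0,0,7.1],[1,0,0,0,7.1],[1,0,0,0,7.1],[1,0,0,0,7.1],[1,0,0,0,7.1],[1,0,0,0,7.1],[1,0,0,0,7.1],[1,0,0,0,7.1],[1,0,0,0,5]]'
```

```text
clock: 2.68
position: [0.5066, 0.0268, 0.2049]
ee_rot: [0.001, 0.813, 0.582, 0.006]
contact_force: [0.3, 0.1, -0.1]
width: 0.0854
clock: 4.02
position: [0.5047, 0.0285, 0.2047]
ee_rot: [-0.005, 0.935, -0.355, 0.003]
contact_force: [0.8, -0.5, -0.8]
width: 0.0853
```

```bash
python3 - <<'E'
from h import *
p=snap("wrist"); save(p,"w1")
st=p["st"]; M=yaw(st); print(st["clock"],st["position"],np.degrees(np.arctan2(M[1,0],M[0,0])),M[2])
print(proj(p,[[.52,.005,.02]]))
for t in ["flywheel","weight"]: print(t,[(d["point"],d["confidence"]) for d in mark_of(p,t)])
E
```

```text
4.0167 [0.5047033  0.02849726 0.20466803] -41.60633891320656 [ 0.00165573 -0.01170835 -0.99993008]
[[273.88689752 166.7918883 ]]
flywheel [([162.9, 273.5], 0.81), ([252.8, 166.0], 0.81)]
weight [([276.1, 150.6], 0.96), ([138.6, 273.9], 0.86)]
```

View pics/w1.png

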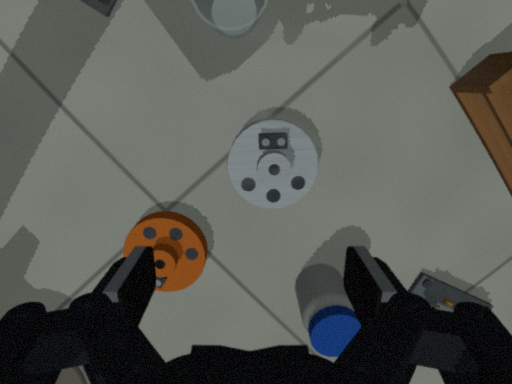

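```bash
cat > fly.py <<'E'
from h import *
p=snap("wrist"); import sys
st=p["st"]; M=yaw(st); print(st["clock"],st["position"].round(4),"jaw",np.degrees(np.arctan2(M[1,0],M[0,0])).round(2),M[2].round(3))
for t,z in [("flywheel",.012),("weight",.034)]:
    for d in mark_of(p,t)[:2]:
        X=onz(p,*d["point"],z); print(t,np.round(d["point"],1),round(d["confidence"],2),X.round(4),"tool rel mm",((X-st["position"])@M*1000).round(1))
f=p["frame"]; 
# disc mask: bright low-saturation
for d in regions_of(p,"flywheel")[:2]:
    m=d["mask"].astype(np.uint8); c=max(cv2.findContours(m,0,1)[0],key=len); e=cv2.fitEllipse(c); 
    X=onz(p,e[0][1],e[0][0],.02); print("ell",np.round(e[0],1),np.round(e[1],1),X.round(4),"tool rel",((X-st["position"])@M*1000).round(1))
save(p,sys.argv[1])
E
python3 fly.py w1b
```

```text
4.1667 [0.5048 0.0284 0.2047] jaw -41.15 [ 0.002 -0.012 -1.   ]
flywheel [251.4 165. ] 0.86 [0.3503 0.0099 0.012 ] tool rel mm [-104.6  117.9  191.1]
flywheel [161.6 270.5] 0.78 [0.5206 0.0103 0.012 ] tool rel mm [ 23.4   5.5 192.7]
weight [274.6 149.5] 0.85 [0.326 0.005 0.034] tool rel mm [-119.6  137.2  168.9]
weight [139.7 273. ] 0.58 [0.5395 0.0308 0.034 ] tool rel mm [ 24.2 -22.6 171. ]
ell [272.  162.9] [89.5 90.2] [0.5216 0.0096 0.02  ] tool rel [ 24.6   5.2 184.7]
ell [167.8 248.7] [73.8 84. ] [0.3599 0.0117 0.02  ] tool rel [-98.5 110.  183.2]
```

```bash
python3 -m inch '[[1,10,-20,20,0],[1,10,-20,20,0],[1,0,-10,20,0],[1,0,0,0,0]]'; python3 fly.py w2
```

```text
clock: 4.7
position: [0.5565, 0.0531, 0.1459]
ee_rot: [-0.006, 0.936, -0.351, 0.006]
contact_force: [-0.6, 0.1, -1.0]
width: 0.0854
4.7 [0.5565 0.0531 0.1459] jaw -41.09 [ 0.007 -0.015 -1.   ]
flywheel [318.1 131.6] 0.66 [0.3467 0.013  0.012 ] tool rel mm [-132.7  170.1  130.4]
weight [209.2 251.1] 0.79 [0.5381 0.0291 0.034 ] tool rel mm [  1.1  31.9 111.4]
weight [371.5 435.4] 0.33 [ 0.5668 -0.2656  0.034 ] tool rel mm [216.4 235.2 109.9]
ell [161.4 319. ] [38.8 66.9] [ 0.3779 -0.0065  0.02  ] tool rel [-96.3 164.2 122.7]
ell [251.4 227.8] [100.5 101.9] [0.5225 0.0104 0.02  ] tool rel [  1.6  56.5 125.1]
```

View pics/w2.png

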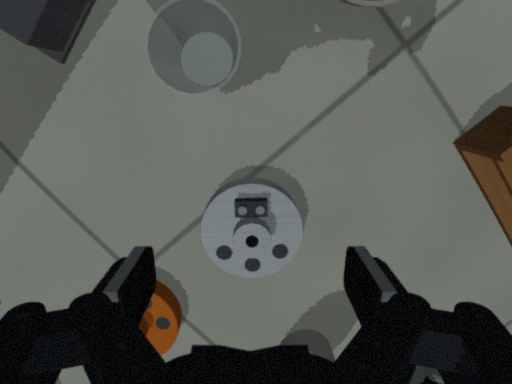

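```bash
python3 -m inch '[[1,1.6,20,15,0],[1,0,20,20,0],[1,0,12,20,0],[1,0,0,15,0],[1,0,0,0,0]]'; python3 - <<'E'
from h import *
st=manip.get_state(); M=yaw(st); print(((np.array([.5222,.0102,.027])-st["position"])@M*1000).round(1), np.degrees(np.arctan2(M[1,0],M[0,0])))
E
```

```text
clock: 5.32
position: [0.5291, 0.0084, 0.0869]
ee_rot: [-0.008, 0.936, -0.351, 0.018]
contact_force: [-0.3, 0.2, -0.8]
width: 0.0854
[-8.1  4.9 59.6] -41.12079802246402
```

```bash
python3 -m inch '[[1,-4,2.5,12,0],[1,-4,2.5,12,0],[1,0,0,12,0],[1,0,0,0,0]]'; python3 - <<'E'
from h import *
st=manip.get_state(); M=yaw(st); print(((np.array([.5222,.0102,.027])-st["position"])@M*1000).round(1), np.degrees(np.arctan2(M[1,0],M[0,0])),M.round(3))
E
```

```text
clock: 5.65
position: [0.5244, 0.008, 0.0571]
ee_rot: [-0.009, 0.936, -0.352, 0.024]
contact_force: [-0.9, -0.9, -0.3]
width: 0.0852
[-4.2  0.8 29.9] -41.213449667870236 [[ 0.752 -0.657  0.052]
 [-0.658 -0.753  0.001]
 [ 0.038 -0.035 -0.999]]
```

```bash
python3 -m inch '[[1,-3,0,6,0],[1,-1,0.5,6,0],[1,0,0,0,0],[1,0,0,0,0]]'; python3 - <<'E'
from h import *
st=manip.get_state(); M=yaw(st); print(((np.array([.5222,.0102,.027])-st["position"])@M*1000).round(1), np.degrees(np.arctan2(M[1,0],M[0,0])),M.round(3),st["qd"].round(4))
E
```

```text
clock: 5.98
position: [0.5249, 0.0101, 0.0492]
ee_rot: [-0.01, 0.936, -0.351, 0.028]
contact_force: [-0.2, 0.1, -0.4]
width: 0.0857
[-3.1  2.5 22. ] -41.208789365958765 [[ 0.752 -0.657  0.06 ]
 [-0.658 -0.753 -0.   ]
 [ 0.046 -0.04  -0.998]] [ 0.0017 -0.0054 -0.001  -0.0008  0.0008  0.0002]
```

```bash
python3 -m inch '[[1,-3,1.5,9,0],[1,-2,1,9,0],[1,-1,0.5,5,0],[1,0,0,0,0]]'; python3 - <<'E'
from h import *
st=manip.get_state(); M=yaw(st); print(((np.array([.5222,.0102,.027])-st["position"])@M*1000).round(1), np.degrees(np.arctan2(M[1,0],M[0,0])),M.round(3),st["qd"].round(4))
p=snap("wrist");save(p,"w3");print(proj(p,[[.522,.01,.042]]))
E
```

```text
clock: 6.32
position: [0.521, 0.0119, 0.0258]
ee_rot: [-0.011, 0.936, -0.351, 0.03]
contact_force: [-0.1, 1.1, 0.5]
width: 0.0854
[ 2.1  0.4 -1.2] -41.189349783608556 [[ 0.752 -0.656  0.064]
 [-0.658 -0.753 -0.001]
 [ 0.049 -0.042 -0.998]] [ 0.0018  0.0003 -0.0012 -0.0006 -0.0044 -0.0003]
[[255.70288443 239.19893202]]
```

View pics/w3.png

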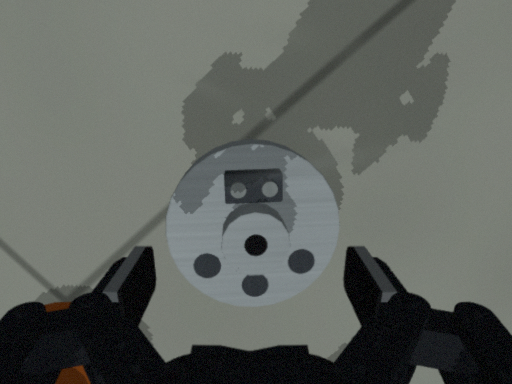

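```bash
python3 -m inch '[[1,2,3,0,0],[0,0,0,0,0],[-0.6,0,0,0,0],[-0.8,0,0,0,0],[-0.8,0,0,0,0],[-1,0,0,0,0],[-1,0,0,0,0],[-1,0,0,0,0]]' 50; python3 - <<'E'
from h import *
st=manip.get_state(); M=yaw(st); print(st["position"],st["width"],M.round(3))
p=snap("wrist");save(p,"w4")
E
```

```text
clock: 7.03
position: [0.5224, 0.0075, 0.0273]
ee_rot: [-0.011, 0.936, -0.351, 0.032]
contact_force: [0.5, -0.4, 0.2]
width: 0.0006
[0.52236146 0.00748603 0.02732994] 0.0006123360603709599 [[ 0.751 -0.656  0.068]
 [-0.658 -0.753 -0.001]
 [ 0.052 -0.044 -0.998]]
```

View pics/w4.png

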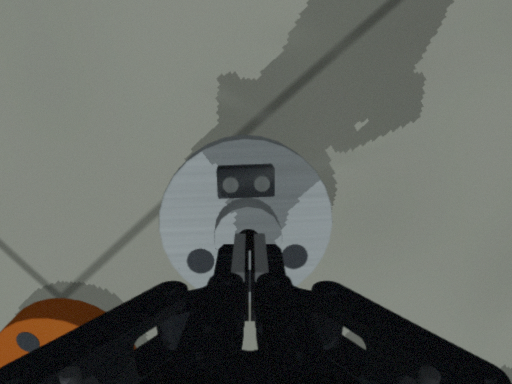

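```bash
python3 - <<'E'
from h import *
p=snap("wrist"); st=p["st"]; M=yaw(st)
f=lambda t: st["position"]+M@(np.array(t)/1000)
for z in (0,-10,-20,-40): print(z,proj(p,[f((0,0,z)),f((0,-11,z)),f((0,11,z))]).round(0).tolist())
save(p,"w4z",(150,120,200,200),3)
q=snap("scene"); save(q,"s4z",(200,130,160,130),4)
E
```

```text
0 [[250.0, 226.0], [250.0, 208.0], [250.0, 244.0]]
-10 [[250.0, 234.0], [250.0, 215.0], [250.0, 252.0]]
-20 [[250.0, 242.0], [250.0, 222.0], [250.0, 262.0]]
-40 [[250.0, 263.0], [250.0, 240.0], [250.0, 284.0]]
```

View pics/w4z.png

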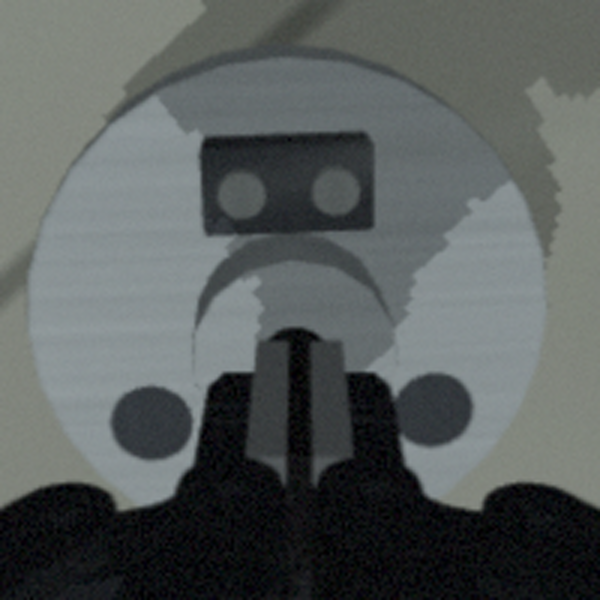

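View pics/s4z.png

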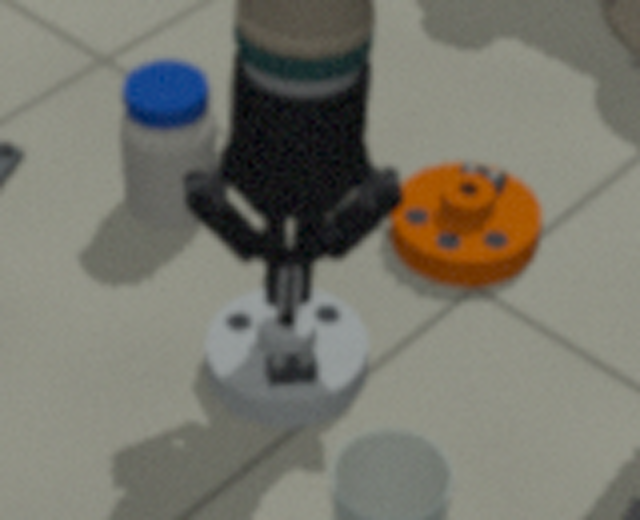

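```bash
python3 - <<'E'
from h import *
q=snap("scene"); st=q["st"]; M=yaw(st)
f=lambda t: st["position"]+M@(np.array(t)/1000)
for z in (0,-10,-20,-40): print(z,proj(q,[f((0,0,z)),f((0,-11,z))]).round(1).tolist())
print(proj(q,[[.5222,.0102,.042]]),proj(q,[[.5222,.0102,.0]]),st["contact_force"])
t=snap("top"); save(t,"t4z",(200,150,110,110),5); print(proj(t,[f((0,0,0)),f((0,0,-20)),[.5222,.0102,.042]]))
print(manip.get_state()["effort"].round(2))
E
```

```text
0 [[270.7, 213.5], [271.1, 216.6]]
-10 [[270.9, 210.5], [271.3, 213.6]]
-20 [[271.1, 207.4], [271.5, 210.5]]
-40 [[271.5, 201.1], [271.9, 204.2]]
[[271.54495138 209.71151924]] [[271.52629039 221.73591176]] [ 0.16581843 -1.26472475  0.50248301]
[[251.87420584 203.80775492]
 [251.77562738 203.19709736]
 [250.81594872 202.99034607]]
[-0.000e+00 -3.843e+01 -1.798e+01  3.000e-02 -3.700e-01 -0.000e+00]
```

View pics/t4z.png

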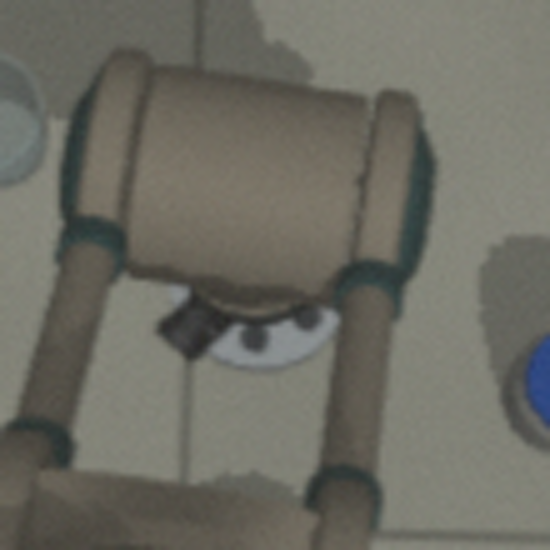

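The fingers shut on nothing. In both the wrist and scene views the tips sit about 25–30 mm behind the nominal TCP, so they were above the hub. I'll check that with a gentle touch on the hub top.

```bash
python3 -m inch '[[-1,0,0,4,0],[-1,0,0,4,0]]'; python3 -m inch '[[-1,0,0,3,0],[-1,0,0,0,0]]';python3 -m inch '[[-1,0,0,3,0],[-1,0,0,0,0]]'
```

```text
clock: 7.45
position: [0.5235, 0.0075, 0.0195]
ee_rot: [-0.011, 0.936, -0.351, 0.033]
contact_force: [0.7, 0.1, -0.3]
width: 0.0003
clock: 7.62
position: [0.5237, 0.0075, 0.0166]
ee_rot: [-0.011, 0.936, -0.351, 0.032]
contact_force: [-1.9, 0.1, 7.3]
width: -0.0001
clock: 7.78
position: [0.5238, 0.0075, 0.0174]
ee_rot: [-0.011, 0.936, -0.351, 0.033]
contact_force: [-0.1, 0.4, -0.2]
width: -0.0001
```

```bash
python3 -m inch '[[1,0,0,0,0],[1,0,0,0,0],[1,0,0,0,0],[1,0,0,0,0],[1,0,0,0,0]]'; python3 - <<'E'
from h import *
p=snap("wrist");save(p,"w5",(130,120,240,180),3)
st=p["st"];M=yaw(st);print(st["position"],st["width"])
for d in regions_of(p,"flywheel")[:2]:
    m=d["mask"].astype(np.uint8); c=max(cv2.findContours(m,0,1)[0],key=len); e=cv2.fitEllipse(c)
    X=onz(p,e[0][1],e[0][0],.022); print("ell",np.round(e[0],1),np.round(e[1],1),X.round(4),"tool rel",((X-st["position"])@M*1000).round(1))
g=cv2.cvtColor(p["frame"],cv2.COLOR_RGB2GRAY)[200:270,230:275]; ys,xs=np.where(g<45); print(xs.mean()+230,ys.mean()+200,len(xs))
X=onz(p,ys.mean()+200,xs.mean()+230,.042);print(X,((X-st["position"])@M*1000).round(1))
E
```

```text
clock: 8.2
position: [0.5236, 0.0075, 0.0166]
ee_rot: [-0.011, 0.936, -0.351, 0.033]
contact_force: [0.2, 0.6, -0.1]
width: 0.0606
[0.5236357  0.00750843 0.01656136] 0.06057437971264589
ell [245.1 224.1] [170.3 175. ] [0.5237 0.0122 0.022 ] tool rel [-2.8 -3.8 -5.4]
246.12403100775194 237.83527131782947 516
[0.52373649 0.01277892 0.042     ] [ -2.   -5.2 -25.4]
```

View pics/w5.png

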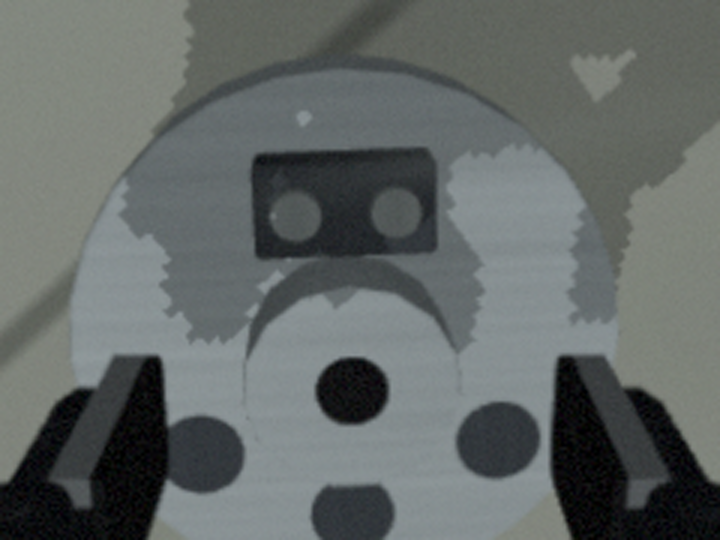

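```bash
python3 - <<'E'
from h import *
p=snap("wrist");st=p["st"];M=yaw(st)
X=onz(p,250,247.3,.042);print(X,((X-st["position"])@M*1000).round(1),st["width"])
f=lambda t: st["position"]+M@(np.array(t)/1000)
print(proj(p,[f((0,0,-25)),f((0,-11,-30)),f((0,11,-30))]))
E
```

```text
[0.51988753 0.00757019 0.042     ] [ -1.5   1.3 -25.6] 0.0746140286971205
[[250.32838166 247.06022388]
 [250.37562311 230.76998197]
 [250.35177343 272.09529756]]
```

```bash
python3 -m inch '[[1,-1,1,5,0],[1,-0.5,0.5,5,0],[1,-0.5,0,4,0],[1,0,0,0,0]]'; python3 - <<'E'
from h import *
p=snap("wrist");st=p["st"];M=yaw(st); save(p,"w6"); print(st["position"],M[:,2],M[2])
E
```

```text
clock: 8.68
position: [0.5219, 0.0076, 0.0008]
ee_rot: [-0.011, 0.936, -0.351, 0.033]
contact_force: [0.8, -0.6, -0.7]
width: 0.0852
[0.52188483 0.0076392  0.00080859] [ 0.06883172 -0.00166958 -0.99762689] [ 0.05296493 -0.04399215 -0.99762689]
```

View pics/w6.png

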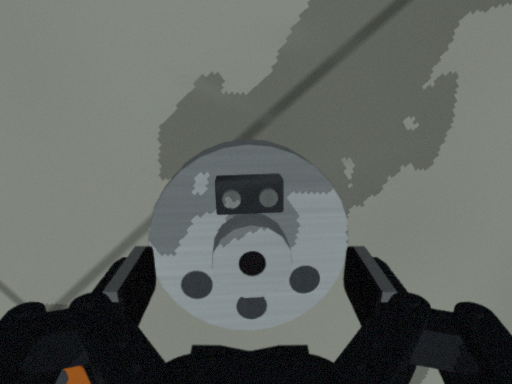

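```bash
python3 -m inch '[[0,0,0,0,0],[-0.3,0,0,0,0],[-0.3,0,0,0,0],[-0.5,0,0,0,0],[-0.5,0,0,0,0],[-0.5,0,0,0,0],[-0.5,0,0,0,0]]' 60; python3 - <<'E'
from h import *
p=snap("wrist");st=p["st"];M=yaw(st); save(p,"w7",(130,100,240,180),3); print(st["position"],M[:,2],st["width"])
E
```

```text
clock: 9.32
position: [0.5225, 0.0073, 0.0015]
ee_rot: [-0.011, 0.936, -0.351, 0.033]
contact_force: [0.9, -0.8, -1.4]
width: 0.0336
[0.52254158 0.007331   0.00145171] [ 0.07001337 -0.00216609 -0.9975437 ] 0.03356986641059177
```

View pics/w7.png

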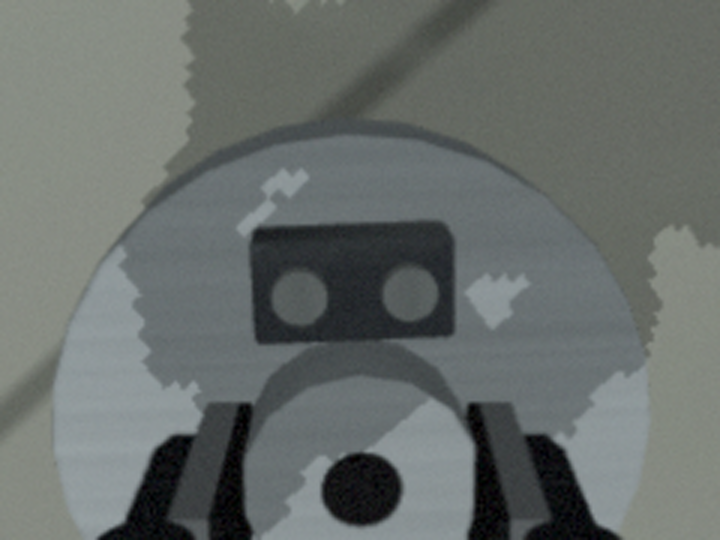

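```bash
python3 -m inch '[[-1,0,0,0,0],[-1,0,0,-10,0],[-1,0,0,-20,0],[-1,0,0,-25,0],[-1,0,0,-25,0],[-1,0,0,-25,0],[-1,0,0,-25,0],[-1,0,0,0,0]]' 70; python3 - <<'E'
from h import *
p=snap("wrist");st=p["st"];M=yaw(st); save(p,"w8"); print(st["position"],M[:,2],st["width"])
E
```

```text
clock: 10.03
position: [0.5019, 0.0092, 0.1298]
ee_rot: [-0.008, 0.936, -0.351, 0.019]
contact_force: [3.8, -0.2, -7.2]
width: 0.0334
[0.50188187 0.00921489 0.12975587] [ 0.04137923  0.00145628 -0.99914245] 0.033388517243920175
```

View pics/w8.png

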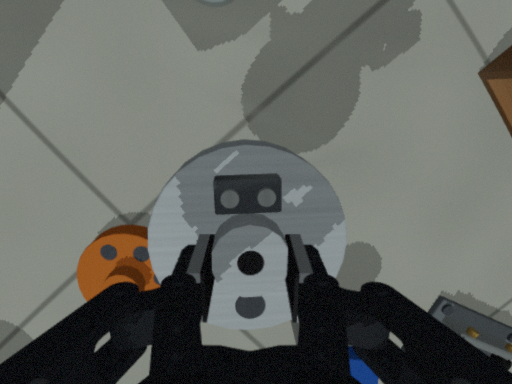

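```bash
python3 -m inch '[[-1,-22,-18,0,0],[-1,-22,-18,0,0],[-1,-22,-18,-5,0],[-1,-22,-18,-5,0],[-1,-22,-18,-5,0],[-1,-22,-18,-5,0],[-1,-22,-18,0,0],[-1,-15,-12,0,0],[-1,0,0,0,0],[-1,0,0,0,0]]'; cat > rest.py <<'E'
from h import *
import sys
p=snap("wrist");st=p["st"];M=yaw(st); save(p,sys.argv[1],None,1.5); print(st["position"],"jaw",np.degrees(np.arctan2(M[1,0],M[0,0])),M[:,2],st["width"],st["clock"])
for t,z in [("rest",0),("ledge",.062),("trough",.008)]:
    for d in mark_of(p,t)[:2]: print(t,d["point"],d["confidence"],onz(p,*d["point"],z))
E
python3 rest.py w9
```

```text
clock: 10.92
position: [0.4443, 0.2294, 0.1227]
ee_rot: [0.004, 0.936, -0.353, -0.001]
contact_force: [-0.2, -1.1, -7.0]
width: 0.0336
[0.44434715 0.2294434  0.12268892] jaw -41.33194852458559 [-0.00499315 -0.00716058 -0.9999619 ] 0.033630051987000135 10.9167
rest [17.8, 255.7] 0.62 [0.53367326 0.32357821 0.        ]
ledge [9.3, 253.8] 0.64 [0.52772437 0.3205044  0.062     ]
ledge [120.5, 430.6] 0.27 [0.57620252 0.18486368 0.062     ]
```

View pics/w9.png

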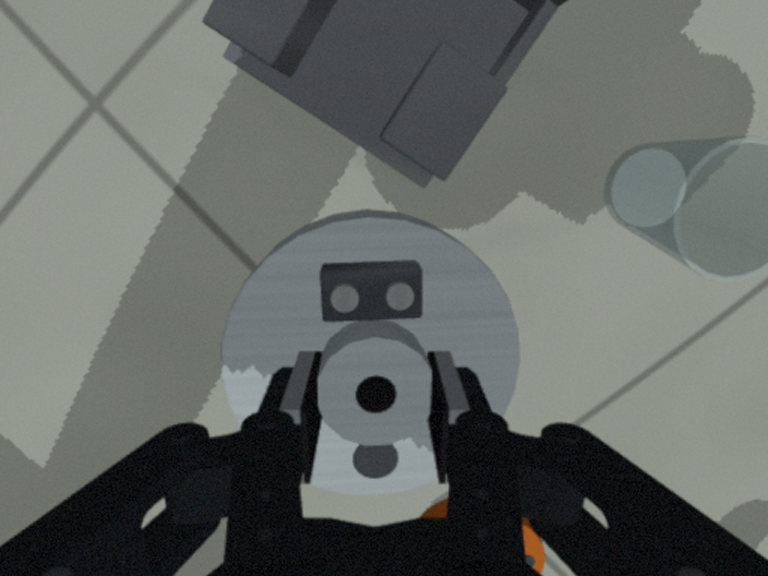

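```bash
python3 -m inch '[[-1,0,12,-25,0],[-1,0,12,-25,0],[-1,0,12,-25,0],[-1,0,0,0,0],[-1,0,0,0,0]]'; python3 rest.py w10
```

```text
clock: 11.53
position: [0.4223, 0.1957, 0.1997]
ee_rot: [0.005, 0.934, -0.358, -0.001]
contact_force: [-1.0, -0.4, -8.7]
width: 0.033
[0.42233824 0.19572855 0.19968447] jaw -41.947295585670055 [-0.00518643 -0.00951644 -0.99994127] 0.03301174491552203 11.5333
```

View pics/w10.png

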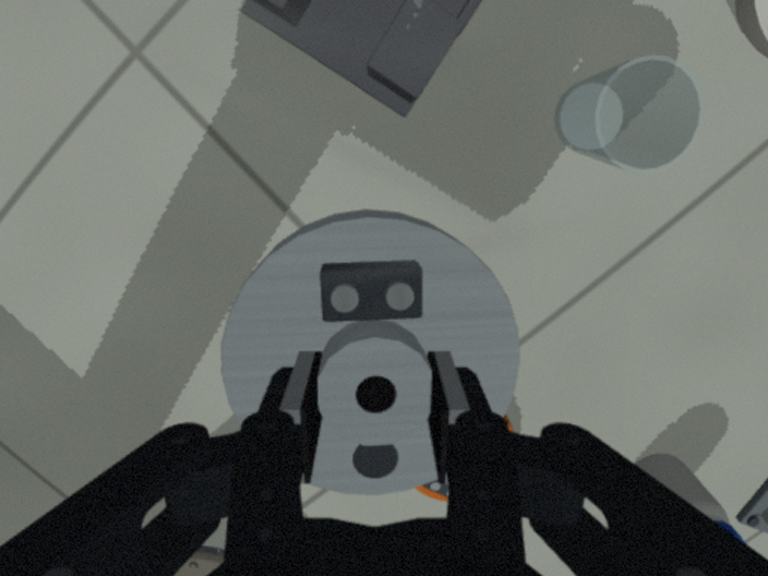

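```bash
python3 -m inch '[[-1,0,-28,0,0],[-1,0,-28,0,0],[-1,0,-28,0,0],[-1,0,-6,0,0],[-1,0,0,0,0]]'; python3 rest.py w11
```

```text
clock: 12.15
position: [0.4809, 0.2653, 0.1887]
ee_rot: [0.01, 0.934, -0.358, -0.007]
contact_force: [-0.1, 0.2, -7.0]
width: 0.0332
[0.48085441 0.26530574 0.18866399] jaw -41.916190909232085 [-0.0206477  -0.01456971 -0.99968065] 0.033186951610630976 12.15
rest [77.9, 251.2] 0.74 [0.53473013 0.32462882 0.        ]
rest [158.4, 391.8] 0.68 [0.59595982 0.15531497 0.        ]
ledge [90.5, 247.4] 0.67 [0.52507874 0.31881426 0.062     ]
trough [60.6, 265.2] 0.7 [0.55635325 0.32774817 0.008     ]
```

View pics/w11.png

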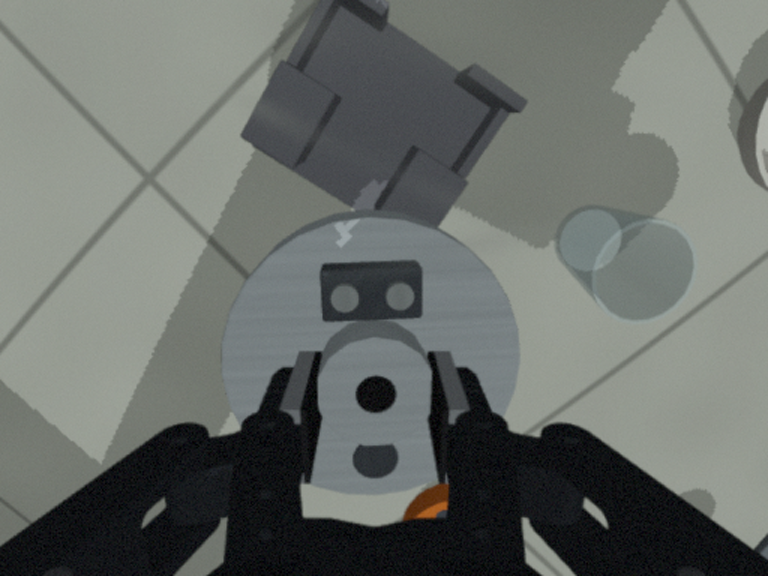

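```bash
cat > fitrest.py <<'E'
from h import *
from scipy.optimize import least_squares
import sys,pickle
def fit(p,pts,X,x0,free=True):
    pts=np.array(pts,float); X=np.array(X,float)/1000
    def w(v):
        c,s=np.cos(v[2]),np.sin(v[2]); return np.c_[v[0]+c*X[:,0]-s*X[:,1],v[1]+s*X[:,0]+c*X[:,1],X[:,2]+(v[3] if len(v)>3 else 0)]
    r=least_squares(lambda v:(proj(p,w(v))-pts).ravel(),x0); return r.x,(proj(p,w(r.x))-pts)
E
python3 - <<'E'
from fitrest import *
p=snap("wrist")
pts=np.array([(285,61),(341,100),(298,165),(243,133),(415,147),(467,183)])/1.5
X=[(0,64,62),(0,28,62),(-50,28,62),(-50,64,62),(0,-28,62),(0,-64,62)]
for x0 in ([.53,.31,.25],[.53,.31,.25,0]):
    v,r=fit(p,pts,X,x0); print(v,np.degrees(v[2]),r.round(1).tolist())
    c,s=np.cos(v[2]),np.sin(v[2]); print("ledge",v[0]-.006*c,v[1]-.006*s)
save(p,"w11z",(140,0,230,160),3.4)
E
```

```text
[0.53208722 0.31858259 0.25455638] 14.585006245670549 [[-0.1, -1.9], [-1.3, -3.7], [-2.7, 2.5], [-1.1, 1.3], [3.4, 1.8], [1.7, 0.7]]
ledge 0.5262805671445048 0.31707169812930575
[ 0.53138497  0.31898517  0.25430044 -0.01130154] 14.570341989901774 [[1.3, -0.2], [-1.2, -2.9], [-1.6, 1.5], [1.3, 1.1], [1.5, 1.3], [-1.3, -0.6]]
ledge 0.5255779373214561 0.31747575580130283
```

View pics/w11z.png

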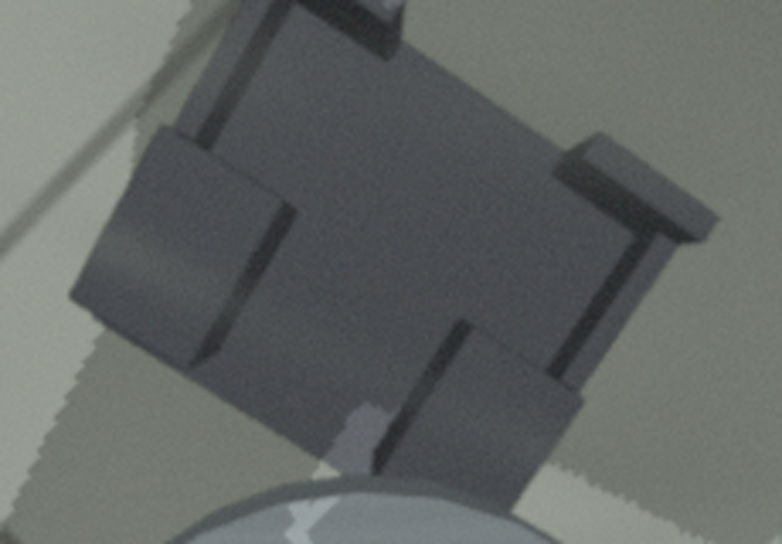

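```bash
python3 - <<'E'
from fitrest import *
p=snap("wrist")
pts=np.array([(163,126),(285,202),(190,365),(72,297),(470,322),(582,400),(600,133),(718,218)])/3.4+[140,0]
X=[(0,64,62),(0,28,62),(-50,28,62),(-50,64,62),(0,-28,62),(0,-64,62),(56,-28,62),(56,-64,62)]
for x0 in ([.53,.31,.25],[.53,.31,.25,0]):
    v,r=fit(p,pts,X,x0); print(v,np.degrees(v[2]),r.round(1).tolist())
    c,s=np.cos(v[2]),np.sin(v[2]); print("ledge",v[0]-.006*c,v[1]-.006*s)
# flywheel center in tool frame: hole at (250.3,263) full px
st=p["st"];M=yaw(st);o,d=ray(p,263,250.3)
ot=(o-st["position"])@M*1000; dt=d@M; k=(-40.5-ot[2])/dt[2]; print("hub in tool",ot+k*dt)
q=snap("top"); ms=[mark_of(q,t)[0]["point"] for t in ("rest","ledge","trough")]; 
for m,z in zip(ms,(0,.062,.008)): print(m,onz(q,*m,z))
pk=None
E
```

```text
[0.53380769 0.32180653 0.26541559] 15.207193039722567 [[0.3, -1.6], [0.8, -0.2], [-0.8, 2.0], [-1.5, -0.3], [0.9, 0.9], [1.3, 0.6], [-0.1, -0.3], [-0.9, -0.6]]
ledge 0.5280177879733855 0.3202326672056046
[ 0.53385544  0.3218341   0.2654368  -0.00240258] 15.208408130909367 [[0.8, -1.4], [1.0, -0.1], [-0.4, 1.7], [-0.7, -0.4], [0.7, 0.7], [0.8, 0.2], [-0.6, -0.0], [-1.7, -0.5]]
ledge 0.5280655717947038 0.3202601175670243
hub in tool [ -0.13436472  -0.0467577  -40.5       ]Traceback (most recent call last):
  File "<stdin>", line 11, in <module>
IndexError: list index out of range
```

```bash
python3 -m inch '[[-1,0,0,0,-6.5],[-1,0,0,0,-6.5],[-1,0,0,0,-6.5],[-1,0,0,0,-6.5],[-1,0,0,0,-6.5],[-1,0,0,0,-6.5],[-1,0,0,0,-6.5],[-1,0,0,0,-6.5],[-1,0,0,0,-6.5],[-1,0,0,0,-6.5],[-1,0,0,0,0]]'; cat > to.py <<'E'
from h import *
import sys
X=np.array([float(a) for a in sys.argv[1:4]]); st=manip.get_state(); M=yaw(st)
print("rel mm",((X-st["position"])@M*1000).round(1),"jaw",np.degrees(np.arctan2(M[1,0],M[0,0])).round(2),"z",M[:,2].round(3),st["clock"])
E
python3 to.py .527 .320 .09
```

```text
clock: 13.52
position: [0.4781, 0.2602, 0.1953]
ee_rot: [0.005, 0.974, 0.225, -0.007]
contact_force: [0.5, 0.0, -7.9]
width: 0.0331
rel mm [ 71.8 -32.9 104. ] jaw 26.01 z [-0.012 -0.012 -1.   ] 13.5167
```

```bash
python3 -m inch '[[-1,18,-8,5,0],[-1,18,-8,10,0],[-1,18,-8,15,0],[-1,18,-8,20,0],[-1,0,0,20,0],[-1,0,0,15,0],[-1,0,0,0,0]]'; python3 to.py .527 .320 .064
```

```text
clock: 14.1
position: [0.5323, 0.3212, 0.1102]
ee_rot: [0.004, 0.977, 0.213, -0.002]
contact_force: [-1.3, -0.9, -8.2]
width: 0.0334
rel mm [-5.1 -1.4 46.3] jaw 24.62 z [-0.002 -0.009 -1.   ] 14.1
```

```bash
python3 -m inch '[[-1,-3,-1,12,0],[-1,-3,-1,12,0],[-1,0,0,10,0],[-1,0,0,0,0]]'; python3 to.py .527 .320 .064
```

```text
clock: 14.43
position: [0.5268, 0.32, 0.0773]
ee_rot: [0.004, 0.978, 0.209, -0.001]
contact_force: [-1.0, -1.0, -6.9]
width: 0.0327
rel mm [ 0.2 -0.  13.3] jaw 24.12 z [-0.    -0.008 -1.   ] 14.4333
```

```bash
python3 - <<'E'
from fitrest import *
p=snap("wrist")
def W(v,X):
    X=np.array(X,float)/1000; c,s=np.cos(v[2]),np.sin(v[2]); return np.c_[v[0]+c*X[:,0]-s*X[:,1],v[1]+s*X[:,0]+c*X[:,1],X[:,2]]
f=p["frame"][:,:,::-1].copy()
for sg in (1,-1):
    for L in ([(0,64),(0,28),(-50,28),(-50,64)],[(48,64),(48,28),(56,28),(56,64)]):
        cv2.polylines(f,[proj(p,W([.5338,.3218,.2654],[(a,sg*b,62) for a,b in L])).astype(int)],True,(0,255,0))
cv2.imwrite("pics/w12.png",cv2.resize(f,None,fx=1.5,fy=1.5))
E
```

```text
(no output)
```

View pics/w12.png

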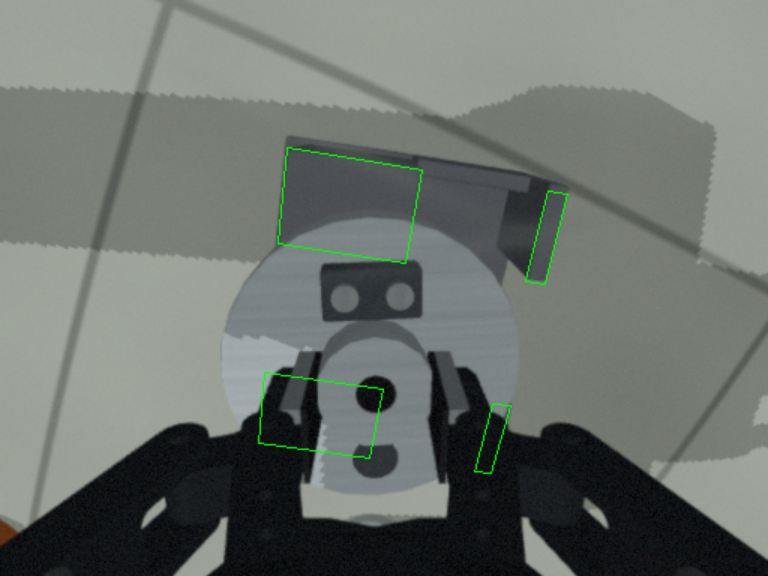

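```bash
python3 -m inch '[[-1,0,0,6,0],[-1,0,0,4,0],[-1,0,0,0,0]]';  python3 to.py .527 .320 .064
```

```text
clock: 14.73
position: [0.5299, 0.3209, 0.0708]
ee_rot: [0.003, 0.978, 0.208, 0.003]
contact_force: [-0.2, 0.1, -6.9]
width: 0.0336
rel mm [-3.  -0.4  6.8] jaw 24.02 z [ 0.007 -0.005 -1.   ] 14.7333
```

```bash
python3 -m inch '[[-1,-4,0,3,0],[-1,-2,0,3,0],[-1,0,0,0,0]]';  python3 to.py .527 .320 .064
```

```text
clock: 14.98
position: [0.5261, 0.3188, 0.0662]
ee_rot: [0.003, 0.978, 0.208, 0.005]
contact_force: [0.9, 1.1, -6.0]
width: 0.0334
rel mm [ 1.3 -0.8  2.2] jaw 23.99 z [ 0.011 -0.003 -1.   ] 14.9833
```

```bash
python3 -m inch '[[-1,0,0,3,0],[-1,0,0,0,0]]';  python3 to.py .527 .320 .064; python3 -m inch '[[-1,0,0,2,0],[-1,0,0,0,0]]';  python3 to.py .527 .320 .064
```

```text
clock: 15.15
position: [0.5268, 0.3181, 0.065]
ee_rot: [0.003, 0.978, 0.208, 0.006]
contact_force: [-1.3, 1.5, -4.1]
width: 0.0327
rel mm [ 1.  -1.6  1. ] jaw 24.01 z [ 0.013 -0.004 -1.   ] 15.15
clock: 15.32
position: [0.527, 0.3179, 0.0647]
ee_rot: [0.003, 0.978, 0.208, 0.007]
contact_force: [-1.3, 1.3, -3.2]
width: 0.0333
rel mm [ 0.9 -1.9  0.7] jaw 24.02 z [ 0.015 -0.004 -1.   ] 15.3167
```

```bash
python3 -m inch '[[-1,0,0,2,0],[-0.1,0,0,0,0],[0,0,0,0,0],[0.4,0,0,0,0],[1,0,0,0,0],[1,0,0,0,0],[1,0,0,0,0]]'; python3 - <<'E'
from fitrest import *
p=snap("wrist"); save(p,"w13",None,1.5); print(p["st"]["contact_force"],p["st"]["width"],p["st"]["position"])
E
```

```text
clock: 15.9
position: [0.5306, 0.3206, 0.0655]
ee_rot: [0.002, 0.978, 0.208, 0.011]
contact_force: [-0.6, 0.1, 0.9]
width: 0.0853
[-0.64162319  0.14755811  0.87608002] 0.08533294850175528 [0.5306297  0.32057187 0.06545611]
```

View pics/w13.png

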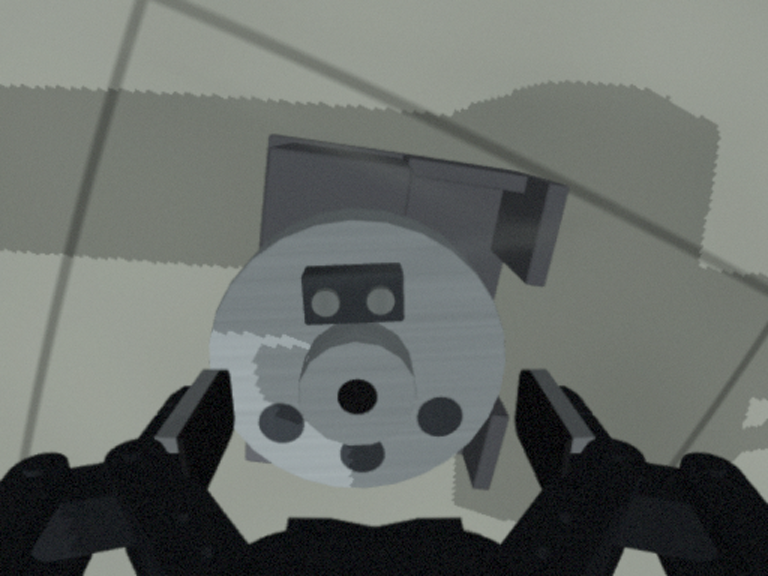

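```bash
python3 -m inch '[[1,0,0,-20,0],[1,0,0,-30,0],[1,0,0,-30,0],[1,0,0,-20,0],[1,0,0,0,0]]'; python3 - <<'E'
from fitrest import *
p=snap("wrist"); save(p,"w14",None,1.5); st=p["st"];print(st["position"],st["clock"],yaw(st)[:,2])
E
```

```text
clock: 16.37
position: [0.5269, 0.3202, 0.1664]
ee_rot: [0.002, 0.978, 0.208, 0.008]
contact_force: [0.7, 0.1, 0.0]
width: 0.0854
[0.52693314 0.3201598  0.16635252] 16.3667 [ 1.69992536e-02 -7.19720207e-04 -9.99855243e-01]
```

View pics/w14.png

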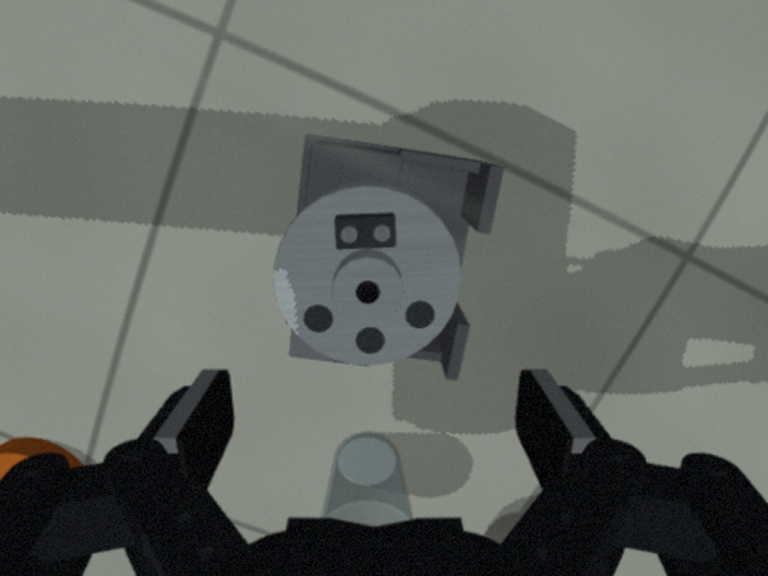

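```bash
python3 - <<'E'
from fitrest import *
p=snap("wrist")
pts=np.array([(503,168),(488,233),(468,322),(458,378),(307,137)])/1.5
X=[(56,64,62),(56,28,62),(56,-28,62),(56,-64,62),(-50,64,62)]
v,r=fit(p,pts,X,[.53,.31,.25]); print(v,np.degrees(v[2]),r.round(1).tolist())
H=onz(p,292/1.5,368/1.5,.104); print("hub",H)
d=regions_of(p,"flywheel")[0]; m=d["mask"].astype(np.uint8); c=max(cv2.findContours(m,0,1)[0],key=len); e=cv2.fitEllipse(c); E=onz(p,e[0][1],e[0][0],.083);print("ell",e,E)
for vv in (v,[.5338,.3218,.2654]):
  c,s=np.cos(vv[2]),np.sin(vv[2])
  for q in (H,E): d=q[:2]-vv[:2]; print("in rest",c*d[0]+s*d[1],-s*d[0]+c*d[1])
Wt=onz(p,230/1.5,365/1.5,.096); print("w dir",np.degrees(np.arctan2(*(Wt-H)[[1,0]])))
E
```

```text
[0.53100641 0.32294045 0.27221977] 15.597043791975885 [[-0.7, -0.0], [0.3, -0.7], [0.3, 0.7], [-1.0, -1.2], [1.0, 0.9]]
hub [0.52375448 0.31780603 0.104     ]
ell ((26.187339782714844, 310.8136291503906), (31.883108139038086, 55.511714935302734), 108.645263671875) [0.38085392 0.11782781 0.083     ]
in rest -0.008365386181684685 -0.0029955184726939664
in rest -0.19977200299125053 -0.15718814226470468
in rest -0.010741405807178969 -0.0012192384586979625
in rest -0.20109202181510916 -0.1567136151279204
w dir 116.60694784423836
```

```bash
python3 -m inch '[[-1,0,0,0,5],[-1,0,0,0,3.4],[-1,0,0,0,0],[-1,0,0,0,0],[-1,0,0,0,0]]'; python3 to.py .574 .333 .1
```

```text
clock: 16.93
position: [0.5193, 0.3164, 0.152]
ee_rot: [0.005, 0.991, 0.134, -0.004]
contact_force: [0.3, -0.2, 0.3]
width: 0.0255
rel mm [57.6 -2.  51.5] jaw 15.39 z [-0.006 -0.011 -1.   ] 16.9333
```

```bash
python3 -m inch '[[-1,15,0,0,0],[-1,15,0,0,0],[-1,15,0,5,0],[-1,12,0,10,0],[-1,0,0,12,0],[-1,0,0,12,0],[-1,0,0,0,0]]'; python3 to.py .574 .333 .065
```

```text
clock: 17.52
position: [0.574, 0.3307, 0.1047]
ee_rot: [0.006, 0.99, 0.137, -0.008]
contact_force: [-0.5, -0.3, -1.0]
width: -0.0002
rel mm [ 1.2 -2.6 39.6] jaw 15.79 z [-0.013 -0.015 -1.   ] 17.5167
```

```bash
python3 -m inch '[[-1,0,-2,10,0],[-1,0,0,10,0],[-1,0,0,8,0],[-1,0,0,0,0]]'; python3 - <<'E'
from h import *
p=snap("wrist"); save(p,"w15",None,1.5); st=p["st"]; print(st["contact_force"],st["position"],yaw(st)[:,2])
E
python3 to.py .574 .333 .065
```

```text
clock: 17.85
position: [0.5721, 0.3321, 0.0725]
ee_rot: [0.007, 0.99, 0.138, -0.009]
contact_force: [-0.2, -0.5, 0.1]
width: -0.0001
[-0.21909872 -0.47019019  0.14018257] [0.57210242 0.33205841 0.07249145] [-0.01623663 -0.0158466  -0.9997426 ]
rel mm [ 1.8 -0.4  8.2] jaw 15.86 z [-0.015 -0.015 -1.   ] 17.9
```

View pics/w15.png

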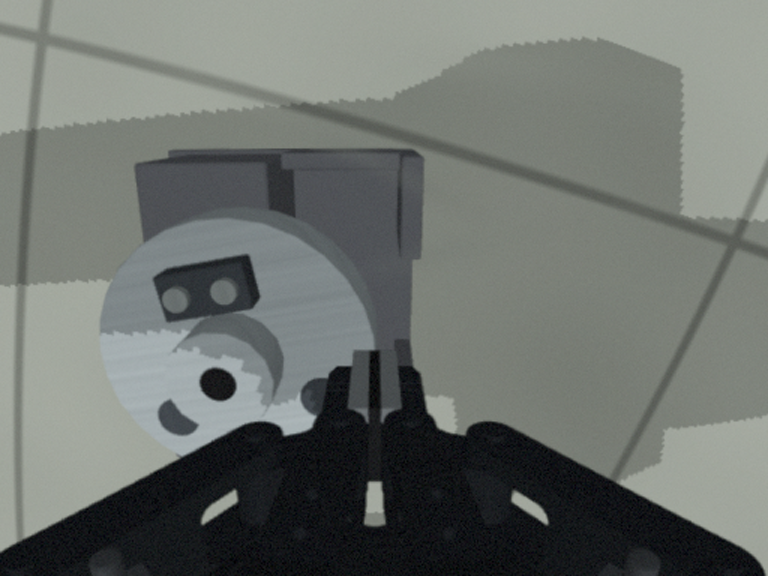

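```bash
python3 -m inch '[[-1,-2,0,6,0],[-1,0,0,4,0],[-1,0,0,4,0]]'; python3 -m inch '[[-1,0,0,5,0],[-1,0,0,5,0]]'; python3 - <<'E'
from h import *
p=snap("wrist"); save(p,"w16",None,1.5); st=p["st"]; print(st["contact_force"],st["position"],yaw(st)[:,2])
E
python3 to.py .574 .333 .036
```

```text
clock: 18.15
position: [0.5714, 0.3321, 0.0604]
ee_rot: [0.006, 0.99, 0.138, -0.007]
contact_force: [0.3, 0.7, 0.5]
width: -0.0003
clock: 18.32
position: [0.5755, 0.3333, 0.0523]
ee_rot: [0.005, 0.99, 0.138, -0.002]
contact_force: [2.1, 0.4, 2.5]
width: 0.0001
[2.10264456 0.44081593 2.51578927] [0.5754893  0.33332229 0.05226116] [-0.00167408 -0.01022371 -0.99994634]
rel mm [-0.7 -0.3 15.2] jaw 15.89 z [-0.003 -0.011 -1.   ] 18.3667
```

View pics/w16.png

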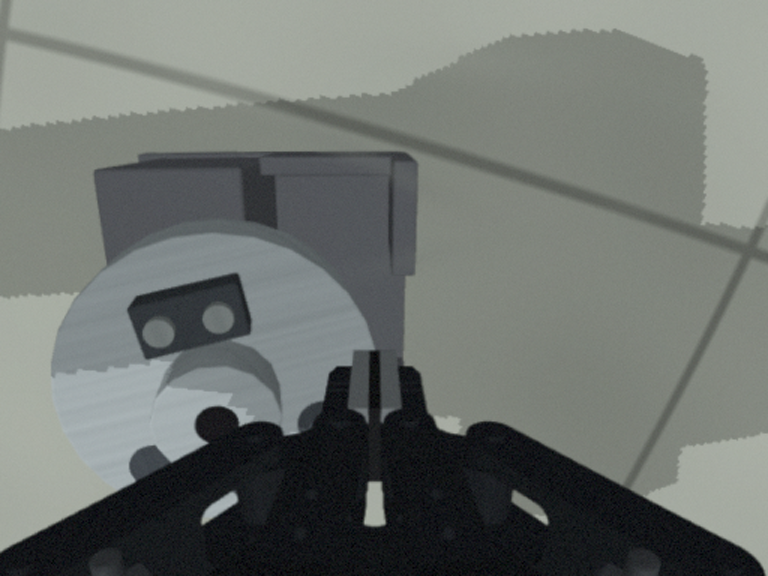

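```bash
python3 -m inch '[[-1,-3,0,5,0],[-1,-2,0,5,0]]'; python3 -m inch '[[-1,-1,0,5,0],[-1,0,0,4,0]]'; python3 - <<'E'
from h import *
p=snap("wrist"); save(p,"w17",None,1.5); st=p["st"]; print(st["contact_force"],st["position"],yaw(st)[:,2])
E
```

```text
clock: 18.53
position: [0.5743, 0.3331, 0.0428]
ee_rot: [0.004, 0.99, 0.138, 0.002]
contact_force: [6.0, 1.8, 6.6]
width: 0.0
clock: 18.7
position: [0.5787, 0.3346, 0.036]
ee_rot: [0.002, 0.99, 0.138, 0.009]
contact_force: [4.0, 0.5, 2.9]
width: -0.0
[4.04314168 0.52003402 2.89318352] [0.57865483 0.33455462 0.03602982] [ 0.01799471 -0.00244969 -0.99983508]
```

View pics/w17.png

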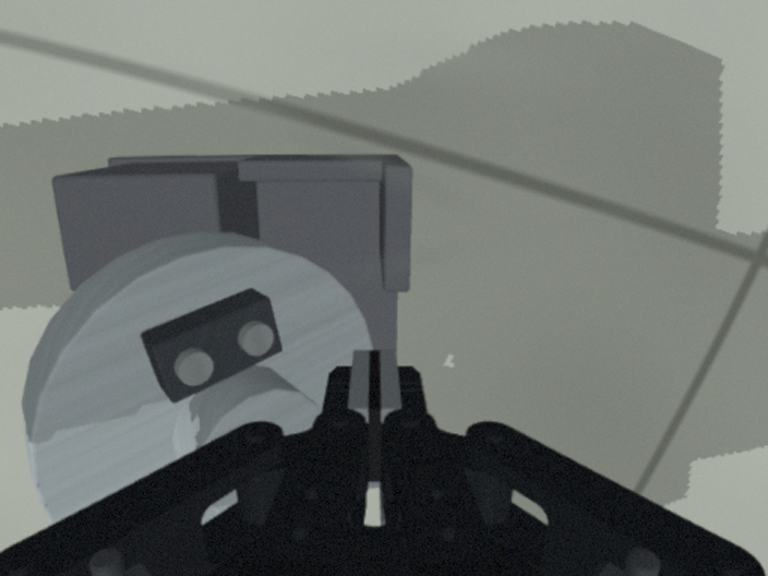

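```bash
python3 -m inch '[[-1,-1,0,6,0],[-1,0,0,6,0]]'; python3 -m inch '[[-1,0,0,0,0]]'; python3 - <<'E'
from h import *
p=snap("wrist"); save(p,"w18",None,1.5); st=p["st"]; print(st["contact_force"],st["position"],yaw(st)[:,2])
E
```

```text
clock: 18.92
position: [0.5878, 0.3375, 0.03]
ee_rot: [-0.0, 0.99, 0.138, 0.02]
contact_force: [8.5, -0.5, 20.3]
width: 0.0004
clock: 19.0
position: [0.5892, 0.3378, 0.0308]
ee_rot: [-0.0, 0.99, 0.138, 0.021]
contact_force: [4.0, 0.4, -0.7]
width: -0.0003
[ 4.01640567  0.39131593 -0.71634811] [0.58915571 0.33783408 0.03078782] [ 0.04208126  0.00662894 -0.9990922 ]
```

View pics/w18.png

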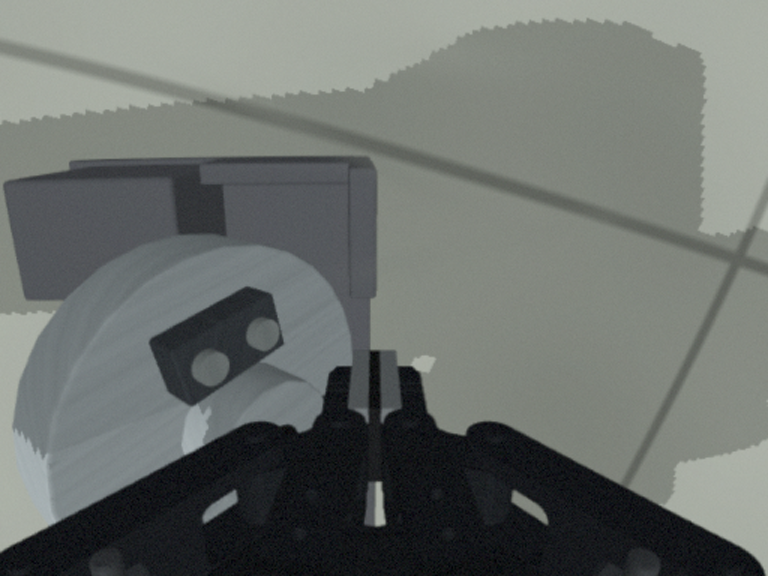

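```bash
python3 -m inch '[[-1,1,0,-10,0],[-1,0,0,-20,0],[-1,0,0,-20,0],[-1,0,0,0,0]]'; python3 - <<'E'
from h import *
p=snap("wrist"); save(p,"w19",None,1.5); st=p["st"]; print(st["contact_force"],st["position"],yaw(st)[:,2])
E
```

```text
clock: 19.38
position: [0.5798, 0.335, 0.077]
ee_rot: [0.002, 0.99, 0.138, 0.011]
contact_force: [1.2, 0.7, 0.7]
width: 0.0001
[1.23160161 0.65372496 0.69833577] [0.57976668 0.33495866 0.07697958] [ 2.30882180e-02 -4.01300717e-04 -9.99733351e-01]
```

View pics/w19.png

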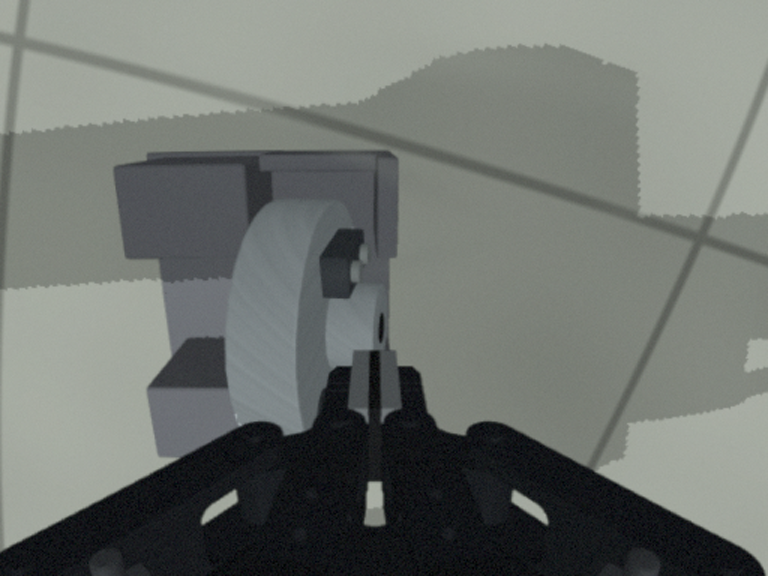

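```bash
python3 -m inch '[[-1,3,0,-25,0],[-0.5,-5,0,-30,0],[0,-15,0,-30,0],[1,-15,0,-15,0],[1,0,0,0,0],[1,0,0,0,0]]'; python3 - <<'E'
from h import *
p=snap("wrist"); save(p,"w20",None,1.5); st=p["st"]; print(st["contact_force"],st["position"],yaw(st)[:,2])
q=snap("scene"); save(q,"s20",(310,230,130,110),6)
E
```

```text
clock: 19.93
position: [0.5328, 0.3217, 0.1651]
ee_rot: [0.006, 0.99, 0.138, -0.007]
contact_force: [0.5, 0.1, -0.2]
width: 0.0608
[ 0.53568283  0.09584984 -0.20352904] [0.53281234 0.32165153 0.16514911] [-0.01229954 -0.0143296  -0.99982168]
```

View pics/w20.png

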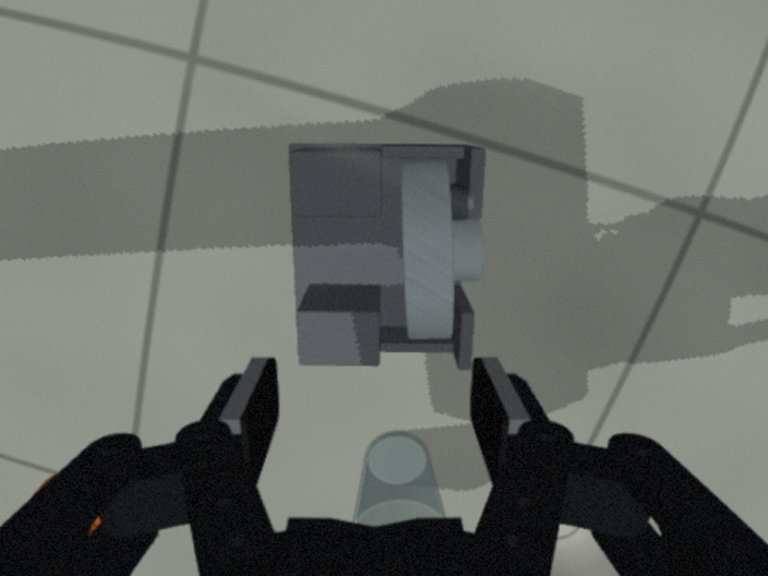

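View pics/s20.png

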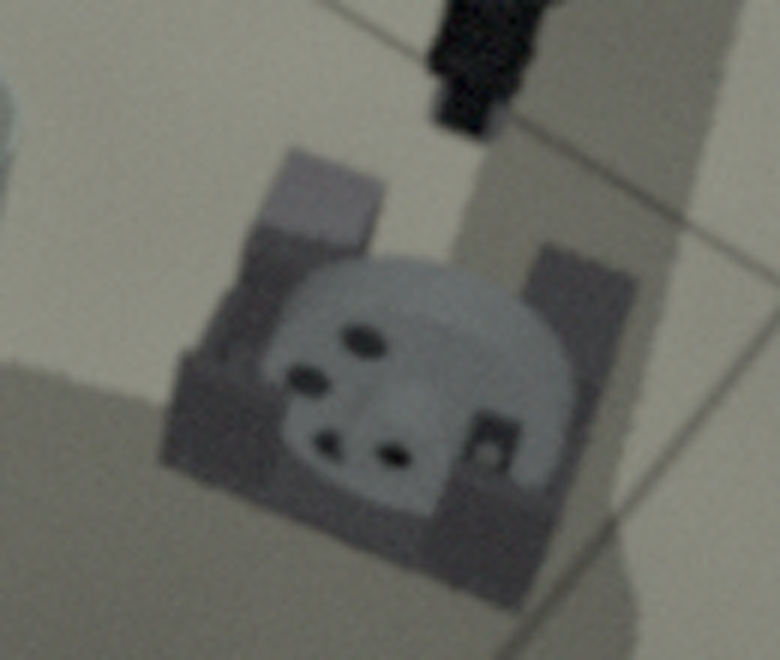

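```bash
python3 - <<'E'
from h import *
p=snap("wrist"); st=p["st"]; M=yaw(st)
v=[.531,.3229,.272]; c,s=np.cos(v[2]),np.sin(v[2])
for n,(u,r),z in [("top -x edge",(402,245),.108),("top +x edge",(453,245),.108),("far end(+y) -x",(405,160),.06),("far +x",(448,158),.06),("near -x",(408,336),.06),("near +x",(453,338),.06)]:
    X=onz(p,r/1.5,u/1.5,z); d=X[:2]-v[:2]; print(n,"rest",np.round(1000*np.array([c*d[0]+s*d[1],-s*d[0]+c*d[1]]),1),"world",X.round(4),"tool",((X-st["position"])@M*1000).round(1))
print(st["width"],np.degrees(np.arctan2(M[1,0],M[0,0])))
E
```

```text
top -x edge rest [12.7 21.9] world [0.5373 0.3474 0.108 ] tool [ 12.2 -24.3  55.9]
top +x edge rest [36.6 22.2] world [0.5603 0.3541 0.108 ] tool [ 36.1 -24.4  55.5]
far end(+y) -x rest [15.4 57.8] world [0.5303 0.3827 0.06  ] tool [ 15.9 -60.6 103.4]
far +x rest [38.7 59.1] world [0.5524 0.3902 0.06  ] tool [ 39.2 -61.8 103. ]
near -x rest [ 19.6 -45.7] world [0.5622 0.2841 0.06  ] tool [ 19.6  42.9 104.5]
near +x rest [ 46.8 -46.8] world [0.5887 0.2904 0.06  ] tool [ 46.8  44.1 104. ]
0.07458344261398399 15.8725620060384
```

```bash
python3 -m inch '[[1,13,-5,0,0],[1,13,-5,10,0],[1,0,0,15,0],[1,0,0,15,0],[1,0,0,0,0]]'; python3 to.py .5535 .3354 .06; python3 - <<'E'
from h import *
p=snap("wrist"); save(p,"w21",None,1.5)
E
```

```text
clock: 20.5
position: [0.5556, 0.3374, 0.1139]
ee_rot: [0.008, 0.99, 0.138, -0.013]
contact_force: [-0.4, -0.6, -0.6]
width: 0.0855
rel mm [-1.1  0.7 54. ] jaw 15.81 z [-0.023 -0.019 -1.   ] 20.5
```

View pics/w21.png

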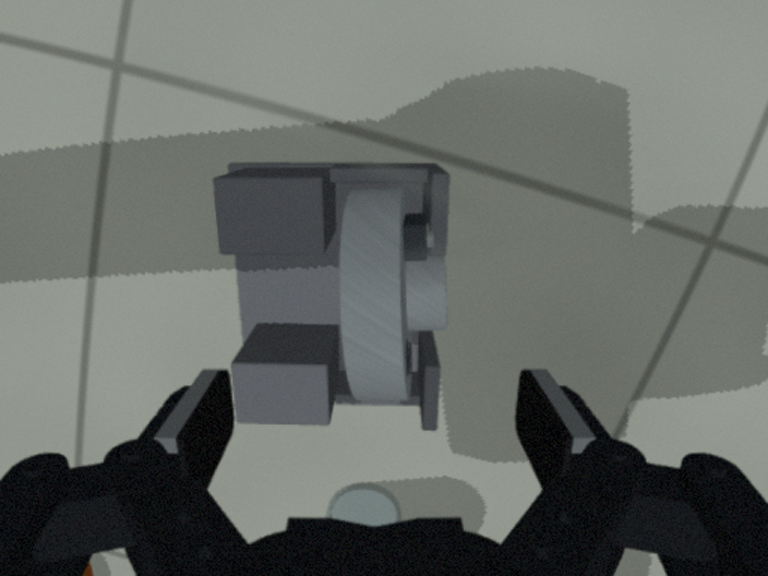

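```bash
python3 - <<'E'
from h import *
p=snap("wrist"); v=[.531,.3229,.272]; c,s=np.cos(v[2]),np.sin(v[2])
X=onz(p,291/1.5,432/1.5,.062); d=X[:2]-v[:2]; print(np.round(1000*np.array([c*d[0]+s*d[1],-s*d[0]+c*d[1]]),1),X)
E
python3 -m inch '[[1,-2,1,14,0],[1,-2,0,14,0],[1,-2,0,14,0],[1,-1,0,9,0],[1,0,0,0,0]]'; python3 to.py .5535 .3354 .06
```

```text
[53.3  9.6] [0.57978151 0.34643283 0.062     ]
clock: 21.02
position: [0.553, 0.3354, 0.0676]
ee_rot: [0.006, 0.99, 0.137, -0.007]
contact_force: [0.5, 0.3, -0.3]
width: 0.0857
rel mm [0.6 0.  7.6] jaw 15.78 z [-0.013 -0.015 -1.   ] 21.0167
```

```bash
python3 -m inch '[[1,0,-2.5,6,0],[1,0,0,3,0],[1,0,0,0,0]]'; python3 to.py .5535 .3354 .06; python3 - <<'E'
from h import *
p=snap("wrist"); save(p,"w22",None,1.5)
E
```

```text
clock: 21.27
position: [0.5538, 0.3385, 0.0599]
ee_rot: [0.006, 0.991, 0.137, -0.006]
contact_force: [-0.2, 0.4, -0.5]
width: 0.085
rel mm [-1.1  2.9 -0.1] jaw 15.76 z [-0.009 -0.013 -1.   ] 21.2667
```

View pics/w22.png

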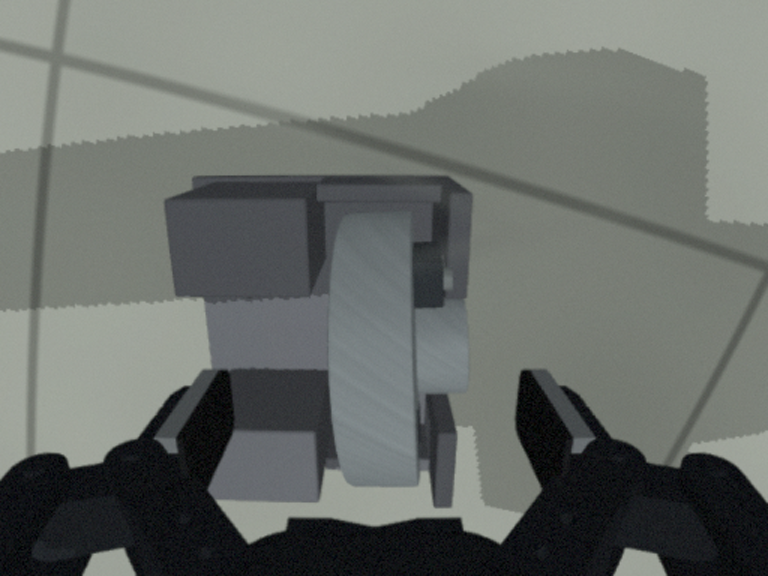

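```bash
python3 - <<'E'
from h import *
p=snap("wrist"); st=p["st"];M=yaw(st)
for u,r,z in [(440,350,.076),(466,352,.058),(372,348,.108)]:
    print(((onz(p,r/1.5,u/1.5,z)-st["position"])@M*1000).round(1))
d=regions_of(p,"flywheel")
for x in d[:2]: print(x["bbox"],x["confidence"])
E
```

```text
[ 21.6  -3.9 -16.2]
[34.2  5.3  1.8]
[ -1.5 -19.4 -48. ]
[217.5, 138.1, 94.2, 189.9] 0.7
```

```bash
python3 -m inch '[[0.2,0,0,0,0],[-0.3,0,0,0,0],[-0.5,0,0,0,0],[-0.6,0,0,0,0],[-0.7,0,0,0,0],[-1,0,0,0,0],[-1,0,0,0,0]]' 60; python3 - <<'E'
from h import *
p=snap("wrist"); save(p,"w23",None,1.5); st=p["st"]; print(st["width"],st["contact_force"])
E
```

```text
clock: 22.0
position: [0.5544, 0.3397, 0.0625]
ee_rot: [0.005, 0.991, 0.137, -0.004]
contact_force: [-0.3, 0.2, -1.6]
width: 0.0229
0.02292628510746999 [-0.31906217  0.23830252 -1.55027881]
```

View pics/w23.png

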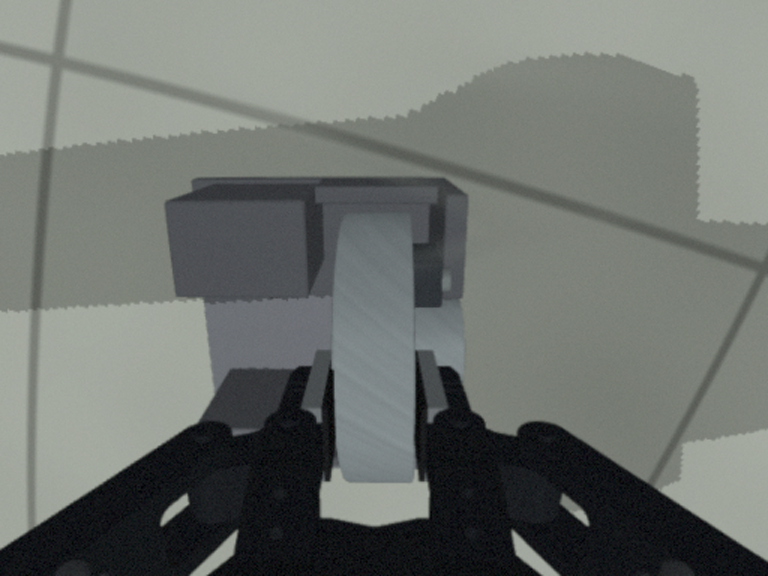

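```bash
python3 -m inch '[[-1,0,0,-8,0],[-1,0,0,-15,0],[-1,0,0,-20,0],[-1,0,0,-25,0],[-1,0,0,-25,0],[-1,0,0,-25,0],[-1,0,0,-15,0],[-1,0,0,0,0]]' 80; python3 - <<'E'
from h import *
p=snap("wrist"); save(p,"w24",None,1.5); st=p["st"]; print(st["width"],st["contact_force"],yaw(st)[:,2])
q=snap("scene"); save(q,"s24",(300,170,150,150),5)
E
```

```text
clock: 22.72
position: [0.5473, 0.3351, 0.1872]
ee_rot: [0.012, 0.99, 0.137, -0.02]
contact_force: [1.3, -0.4, -6.1]
width: 0.0226
0.02257523641044107 [ 1.28115067 -0.381505   -6.0628015 ] [-0.03634908 -0.02907749 -0.99891603]
```

View pics/w24.png

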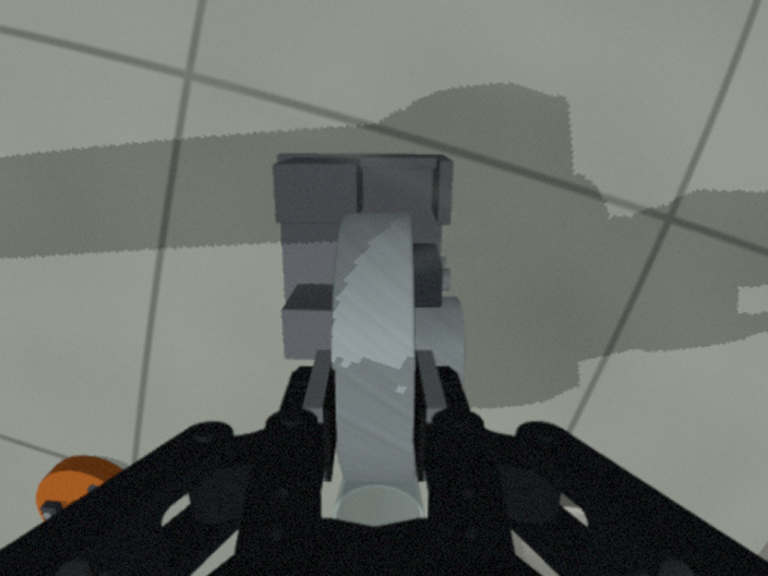

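View pics/s24.png

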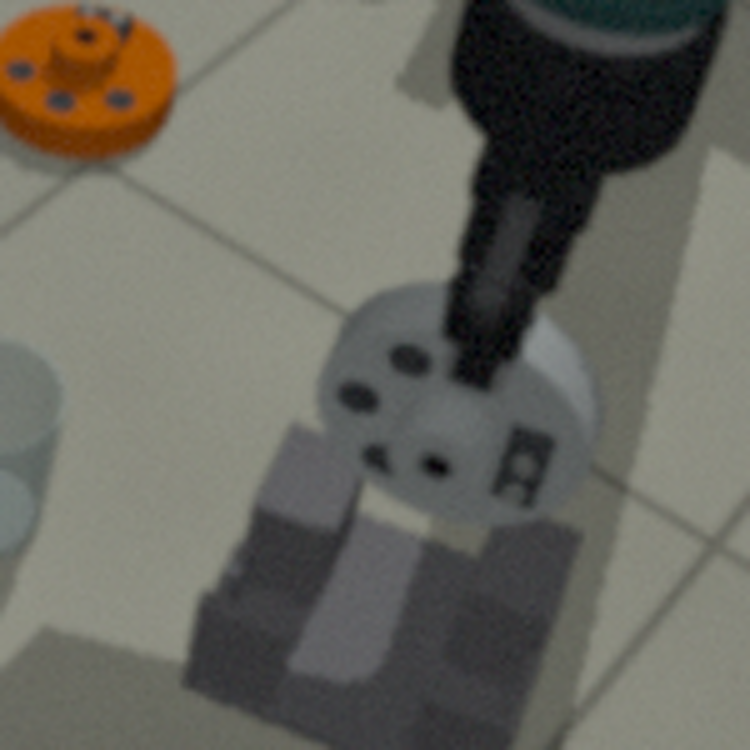

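```bash
python3 -m inch '[[-1,-5,18,0,0],[-1,-9,33,0,0],[-1,-9,33,0,0],[-1,-9,33,0,0],[-1,-9,33,0,0],[-1,-9,33,0,0],[-1,-9,33,0,0],[-1,0,0,0,0]]'; python3 to.py .555 -.31 .19
```

```text
clock: 23.48
position: [0.536, 0.1013, 0.1699]
ee_rot: [0.015, 0.989, 0.141, -0.04]
contact_force: [-0.6, 0.2, -6.8]
width: 0.022
rel mm [-97.9 400.4  -4.7] jaw 16.21 z [-0.075 -0.041 -0.996] 23.4833
```

```bash
python3 -m inch '[[-1,-10,38,-2,0],[-1,-10,40,-2,0],[-1,-10,40,-2,0],[-1,-10,40,-2,0],[-1,-10,40,-2,0],[-1,-10,40,-2,0],[-1,-10,40,-2,0],[-1,-10,40,0,-3],[-1,-8,30,0,0],[-1,0,0,0,0]]'; python3 to.py .555 -.31 .19; python3 - <<'E'
from h import *
p=snap("wrist"); save(p,"w25",None,1.5)
for t,z in [("stand",0),("seat",.088)]:
    for d in mark_of(p,t)[:2]: print(t,d["point"],d["confidence"],onz(p,*d["point"],z))
E
```

```text
clock: 24.32
position: [0.539, -0.2615, 0.1709]
ee_rot: [0.005, 0.984, 0.169, -0.057]
contact_force: [1.4, -0.3, -7.3]
width: 0.0222
rel mm [ -3.2  50.8 -19.4] jaw 19.48 z [-0.111 -0.028 -0.993] 24.3167
```

View pics/w25.png

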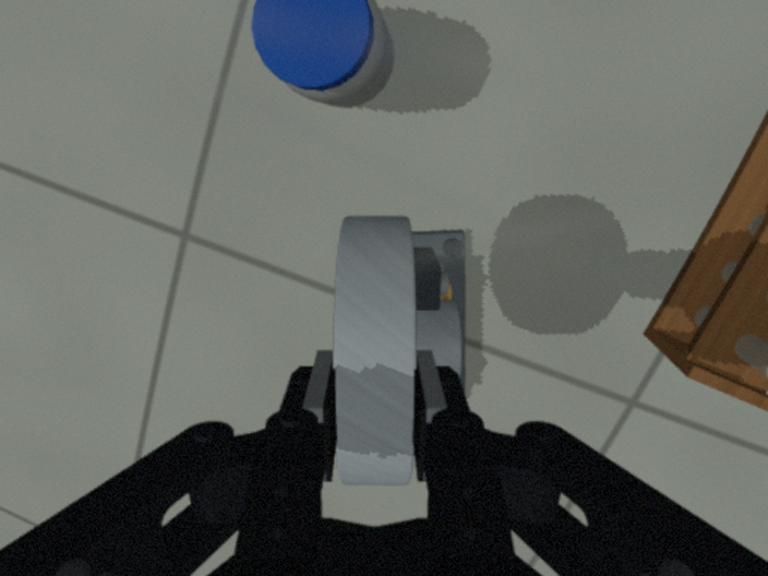

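```bash
python3 -m inch '[[-1,-25,20,0,0],[-1,-25,20,0,0],[-1,-5,0,0,0],[-1,0,0,0,0]]'; python3 - <<'E'
from h import *
p=snap("wrist"); save(p,"w26",None,1.5); st=p["st"]; print(st["position"],yaw(st)[:,2])
for t,z in [("stand",0),("seat",.088)]:
    for d in mark_of(p,t)[:2]: print(t,d["point"],d["confidence"],onz(p,*d["point"],z))
E
```

```text
clock: 24.8
position: [0.4988, -0.3011, 0.1718]
ee_rot: [-0.005, 0.983, 0.175, -0.059]
contact_force: [-0.1, 0.8, -7.6]
width: 0.0221
[ 0.49879082 -0.30108846  0.17183073] [-0.11814931 -0.00984611 -0.99294703]
stand [193.9, 314.9] 0.79 [ 0.55550779 -0.31045671  0.        ]
seat [231.2, 328.3] 0.67 [ 0.5619123  -0.31467647  0.088     ]
seat [181.8, 290.0] 0.35 [ 0.51709331 -0.2876527   0.088     ]
```

View pics/w26.png

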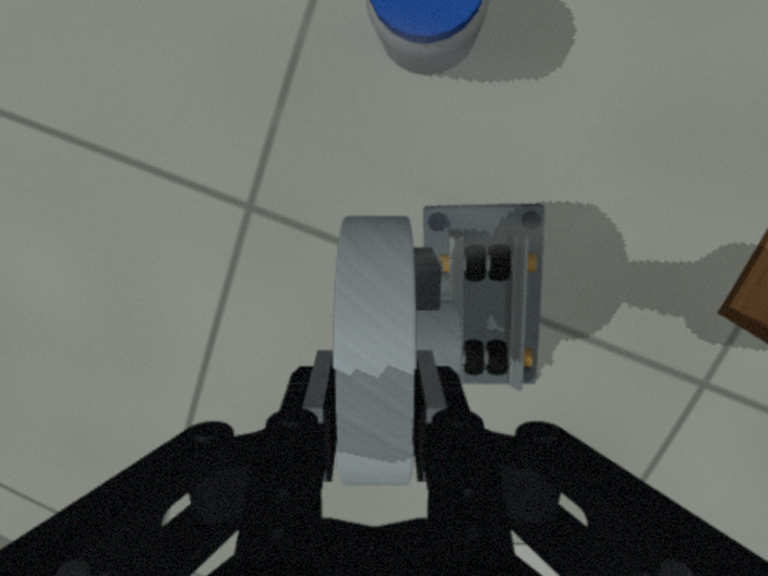

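```bash
python3 - <<'E'
from fitrest import *
p=snap("wrist"); save(p,"w26z",(270,120,110,150),5)
pts=np.array([(424,206),(544,203),(537,383),(487,263),(486,357)])/1.5
for zb in (6,12):
  X=[(-40,65,zb),(40,65,zb),(40,-65,zb),(0,32,42),(0,-32,42)]
  v,r=fit(p,pts,X,[.56,-.32,.35]); print(zb,v,np.degrees(v[2]),r.round(1).tolist())
v,r=fit(p,pts[:3],X[:3],[.56,-.32,.35]); print(v,r.round(1).tolist())
E
```

```text
6 [ 0.5645511  -0.31032243  0.39853595] 22.834427733163597 [[-0.3, -0.4], [-0.2, -0.4], [-1.1, -1.7], [1.0, 0.6], [0.4, 1.6]]
12 [ 0.56389334 -0.30983991  0.40076768] 22.96229663712154 [[-1.0, -0.3], [0.6, -0.5], [-0.2, 0.1], [0.5, -0.1], [0.1, 1.0]]
[ 0.56423002 -0.31003209  0.40143011] [[-0.8, 0.0], [0.8, -0.2], [-0.0, 0.3]]
```

View pics/w26z.png

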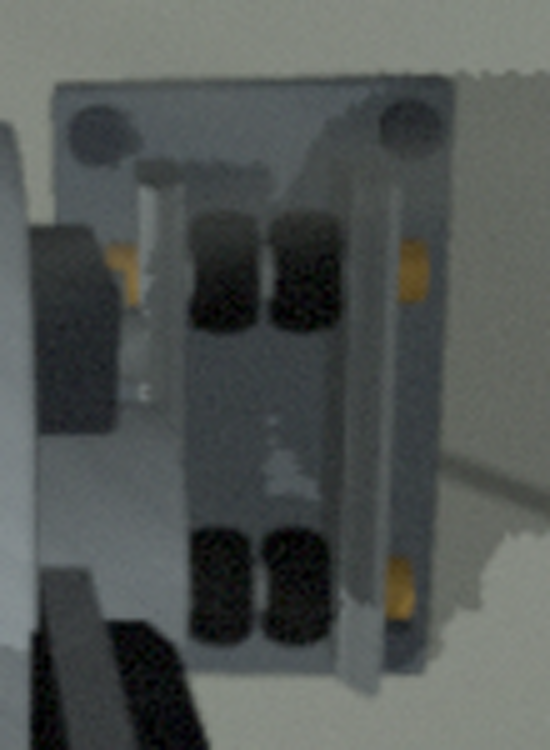

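```bash
python3 - <<'E'
from fitrest import *
p=snap("top"); s=snap("scene")
for q,n in ((p,"top"),(s,"scene")):
  print(n,proj(q,[[.564,-.31,0],[.564,-.31,.04],[.5585,-.3254,0],[.532,.3225,0],[.532,.3225,.06]]).round(1).tolist())
save(s,"s26",(130,120,150,100),5)
st=s["st"];M=yaw(st)
f=lambda v,X:(v[0]+np.cos(v[2])*X[0]-np.sin(v[2])*X[1],v[1]+np.sin(v[2])*X[0]+np.cos(v[2])*X[1],X[2])
for X in [(-40,65,10),(40,65,10),(40,-65,10),(-40,-65,10)]: 
    W=f([.564,-.31,.4],np.array(X)/1000); print(X,proj(p,[W]).round(1),proj(s,[W]).round(1))
E
```

```text
top [[366.4, 193.3], [370.2, 190.7], [372.0, 195.4], [137.7, 199.0], [131.5, 195.3]]
scene [[178.8, 172.1], [176.8, 161.0], [177.1, 168.8], [374.8, 297.9], [379.9, 281.3]]
(-40, 65, 10) [[351.6 214.6]] [[205.5 166. ]]
(40, 65, 10) [[339.9 187.9]] [[191.9 183.7]]
(40, -65, 10) [[382.8 171.1]] [[151.1 172.8]]
(-40, -65, 10) [[394.9 197.5]] [[165.8 156.1]]
```

View pics/s26.png

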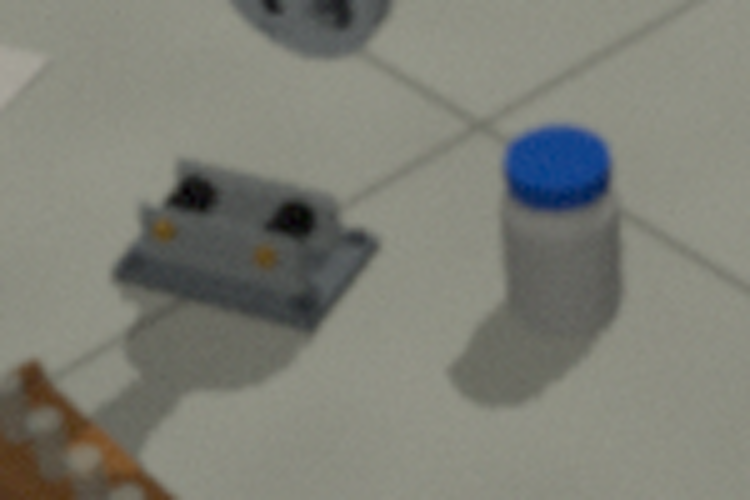

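```bash
python3 - <<'E'
from fitrest import *
from scipy.optimize import fsolve
p=snap("wrist"); f=p["frame"]
# column profile at disc centre
col=f[:,250,:].mean(1); print([ (i,int(col[i])) for i in list(range(135,152,1))+list(range(312,332,1))])
st=p["st"];M=yaw(st)
def L(row):
    o,d=ray(p,row,250); o=(o-st["position"])@M*1000; d=d@M; o=o[1:];d=d[1:]/np.linalg.norm(d[1:]); return o,d
l=[L(143.7),L(323.3)]
def g(c): 
    r=[]
    for (o,d) in l:
        r.append(d[0]*(c[1]-o[1])-d[1]*(c[0]-o[0]))
    return [abs(r[0])-50,abs(r[1])-50]
print(fsolve(g,[0,5]))
E
```

```text
[(135, 132), (136, 132), (137, 129), (138, 129), (139, 134), (140, 131), (141, 132), (142, 130), (143, 116), (144, 90), (145, 77), (146, 78), (147, 83), (148, 84), (149, 86), (150, 90), (151, 91), (312, 131), (313, 128), (314, 128), (315, 131), (316, 130), (317, 126), (318, 125), (319, 122), (320, 123), (321, 119), (322, 113), (323, 119), (324, 129), (325, 132), (326, 130), (327, 127), (328, 131), (329, 129), (330, 128), (331, 131)]
[3.7773624  3.79687879]
```

```bash
cat > seat.py <<'E'
from h import *
import sys
dz=float(sys.argv[1])/1000; S=np.array([.5637,-.3107,.088]); yw=.40
st=manip.get_state(); M=yaw(st)
C=st["position"]+M@np.array([0,.0038,.0038]); B=st["position"]+M@np.array([0,.0038,.0538]); A=(C+B)/2
e=C-S; c,s=np.cos(yw),np.sin(yw); eb=B-S
print("centre err stand mm",(1000*np.array([c*e[0]+s*e[1],-s*e[0]+c*e[1],e[2]])).round(1),"bottom x",(1000*(c*eb[0]+s*eb[1])).round(1))
T=S+[0,0,dz]; T[2]-=.0; d=T-np.array([A[0],A[1],C[2]])
print("rel tool mm",(d@M*1000).round(1),"turn",(np.degrees(np.arctan2(M[1,0],M[0,0]))-np.degrees(yw)).round(2),"z",M[:,2].round(3),"t",st["clock"],st["contact_force"].round(1),st["width"])
E
python3 seat.py 55
```

```text
centre err stand mm [-55.   29.   80.6] bottom x -60.6
rel tool mm [61.6 27.7 18. ] turn -2.59 z [-0.116 -0.012 -0.993] t 25.15 [ 0.6  1.1 -8.2] 0.022285128385676294
```

```bash
python3 -m inch '[[-1,22,10,4,-2.6],[-1,24,10,8,0],[-1,16,7,8,0],[-1,0,0,0,0]]'; python3 seat.py 25
```

```text
clock: 25.48
position: [0.569, -0.3022, 0.1452]
ee_rot: [-0.004, 0.978, 0.199, -0.057]
contact_force: [0.3, 1.4, -7.1]
width: 0.0225
centre err stand mm [ 7.7  2.1 53.3] bottom x 2.2
rel tool mm [-1.9  3.7 28.6] turn 0.23 z [-0.113 -0.014 -0.993] t 25.4833 [ 0.3  1.4 -7.1] 0.022484963187032223
```

```bash
python3 -m inch '[[-1,-2,-1,10,0],[-1,-2,-1,10,0],[-1,0,-0.5,8,0],[-1,0,0,0,0]]'; python3 seat.py 5;  python3 - <<'E'
from h import *
p=snap("wrist"); save(p,"w27",None,1.5)
s=snap("scene"); save(s,"s27",(130,100,110,100),6)
E
```

```text
clock: 25.82
position: [0.5625, -0.2999, 0.1153]
ee_rot: [-0.005, 0.978, 0.201, -0.057]
contact_force: [-1.6, 0.2, -7.5]
width: 0.0218
centre err stand mm [ 2.7  6.7 23.4] bottom x -2.8
rel tool mm [ 2.   8.1 18. ] turn 0.45 z [-0.114 -0.014 -0.993] t 25.8167 [-1.6  0.2 -7.5] 0.021843468165054895
```

View pics/w27.png

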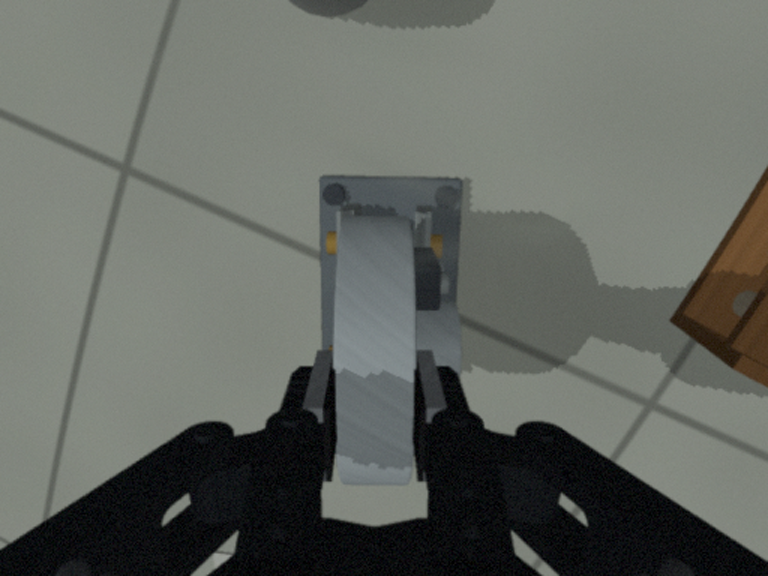

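View pics/s27.png

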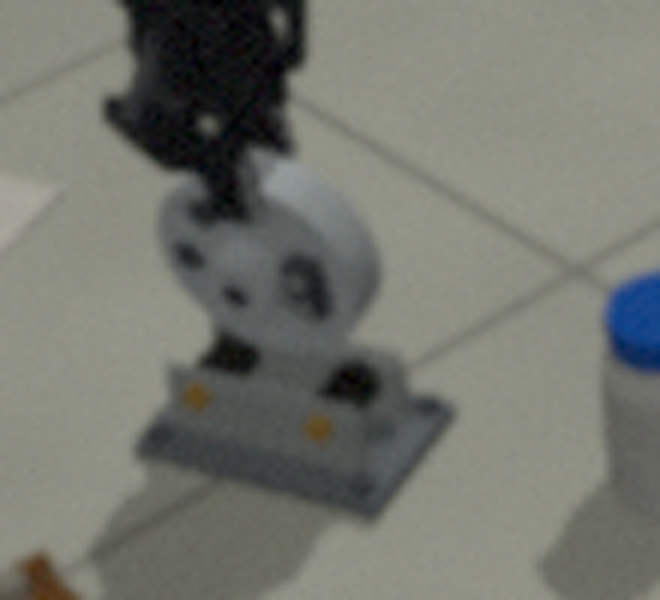

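```bash
python3 - <<'E'
from fitrest import *
p=snap("wrist"); save(p,"w27z",(200,105,120,90),6)
pts=np.array([(320,177),(462,178)])/1.5
for zb in (6,12):
  v,r=fit(p,pts,[(-40,65,zb),(40,65,zb)],[.56,-.31,.4]); print(zb,v,r.round(1).tolist())
E
```

```text
6 [ 0.56405275 -0.31228795  0.4074674 ] [[0.2, -0.0], [-0.2, -0.0]]
12 [ 0.56430422 -0.31182559  0.40749108] [[-0.8, 0.0], [0.8, 0.0]]
```

View pics/w27z.png

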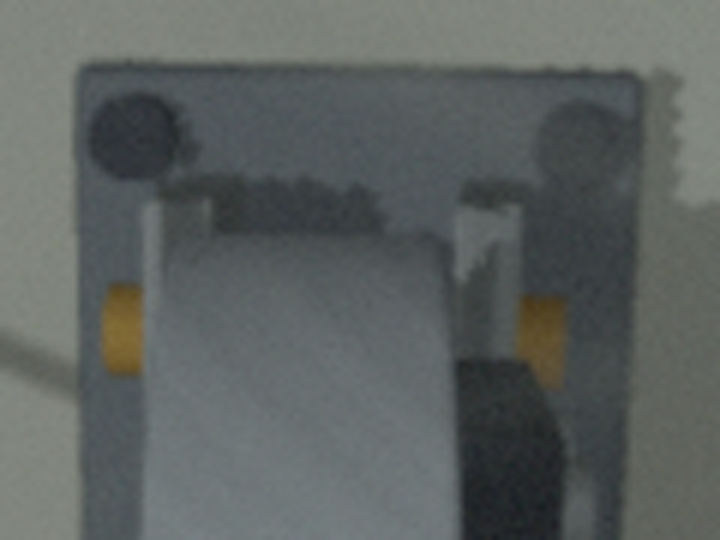

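```bash
sed -i 's/.5637,-.3107,.088/.5640,-.3115,.088/; s/yw=.40/yw=.403/' seat.py; python3 -m inch '[[-1,1,4,6,0],[-1,1,4,6,0],[-1,0,1,3,0],[-1,0,0,0,0]]'; python3 seat.py 0
```

```text
clock: 26.3
position: [0.5694, -0.3112, 0.1035]
ee_rot: [-0.001, 0.978, 0.201, -0.054]
contact_force: [0.4, 0.2, -7.2]
width: 0.0224
centre err stand mm [ 4.7 -5.5 11.6] bottom x -0.5
rel tool mm [-0.9 -4.7 11.9] turn 0.18 z [-0.106 -0.02  -0.994] t 26.3 [ 0.4  0.2 -7.2] 0.02236580690960574
```

```bash
python3 -m inch '[[-1,-1,-3,2,0],[-1,0,-1,3,0],[-1,0,0,0,0]]'; python3 seat.py 0
```

```text
clock: 26.55
position: [0.566, -0.3081, 0.098]
ee_rot: [-0.001, 0.978, 0.2, -0.054]
contact_force: [0.4, 1.0, -7.8]
width: 0.0225
centre err stand mm [ 2.8 -1.4  6.2] bottom x -2.5
rel tool mm [ 0.5 -0.6  6.2] turn 0.14 z [-0.106 -0.019 -0.994] t 26.55 [ 0.4  1.  -7.8] 0.022456246626695677
```

```bash
python3 -m inch '[[-1,1,0,3,0],[-1,0,0,0,0]]'; python3 seat.py 0;python3 -m inch '[[-1,1,0,3,0],[-1,0,0,0,0]]'; python3 seat.py 0
```

```text
clock: 26.72
position: [0.5664, -0.3074, 0.0947]
ee_rot: [-0.001, 0.978, 0.2, -0.054]
contact_force: [-0.1, 0.1, -7.5]
width: 0.0226
centre err stand mm [ 3.4 -0.9  2.9] bottom x -1.8
rel tool mm [-0.5 -0.2  2.9] turn 0.14 z [-0.106 -0.019 -0.994] t 26.7167 [-0.1  0.1 -7.5] 0.022558914642244594
clock: 26.88
position: [0.5664, -0.3058, 0.0934]
ee_rot: [-0.002, 0.978, 0.2, -0.054]
contact_force: [-0.2, 0.5, -6.3]
width: 0.0223
centre err stand mm [4.1 0.6 1.6] bottom x -1.2
rel tool mm [-1.3  1.3  1.7] turn 0.13 z [-0.107 -0.017 -0.994] t 26.8833 [-0.2  0.5 -6.3] 0.022307066404505912
```

```bash
python3 -m inch '[[-1,0,0,3,0],[-1,0,0,0,0]]'; python3 seat.py 0;python3 -m inch '[[-1,0,0,3,0],[-1,0,0,2,0]]'; python3 seat.py 0
```

```text
clock: 27.05
position: [0.5669, -0.3057, 0.0935]
ee_rot: [-0.001, 0.978, 0.2, -0.053]
contact_force: [-1.2, 0.1, -7.4]
width: 0.0222
centre err stand mm [4.5 0.5 1.6] bottom x -0.7
rel tool mm [-1.7  1.1  1.8] turn 0.13 z [-0.105 -0.019 -0.994] t 27.05 [-1.2  0.1 -7.4] 0.022192108783518415
clock: 27.22
position: [0.5671, -0.3056, 0.0927]
ee_rot: [-0.0, 0.978, 0.2, -0.052]
contact_force: [-3.2, 2.6, 7.2]
width: 0.0225
centre err stand mm [4.8 0.5 0.8] bottom x -0.3
rel tool mm [-2.1  1.1  1. ] turn 0.12 z [-0.102 -0.02  -0.995] t 27.2167 [-3.2  2.6  7.2] 0.022466378538033894
```

```bash
python3 - <<'E'
from h import *
p=snap("wrist"); save(p,"w28",None,1.5)
s=snap("scene"); save(s,"s28",(130,100,110,100),6)
E
```

```text
(no output)
```

View pics/s28.png

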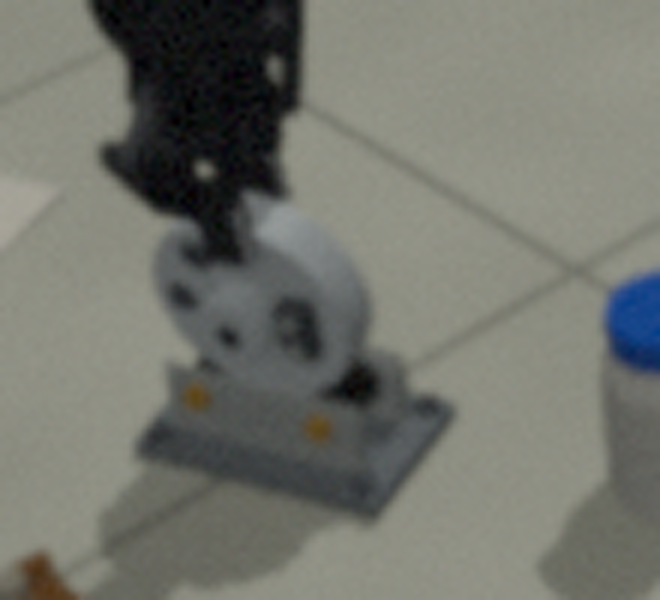

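View pics/w28.png

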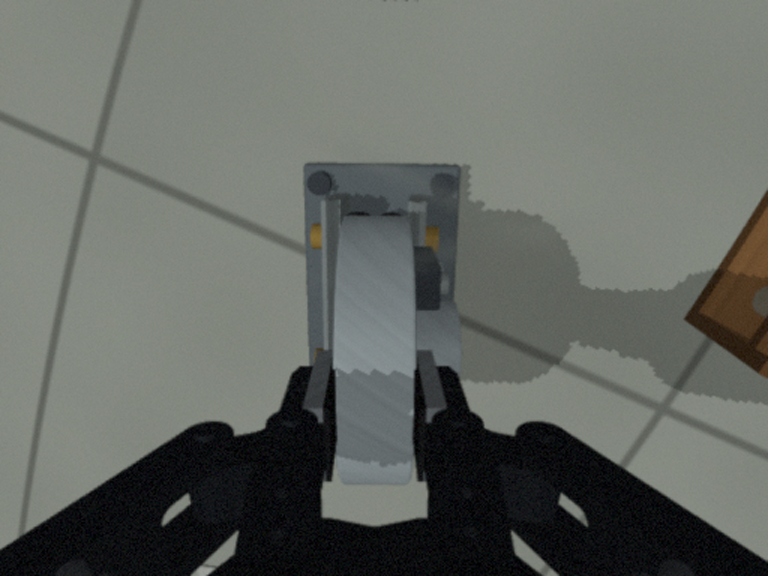

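```bash
python3 -m inch '[[-1,-2,0,1.5,0],[-1,0,0,0.5,0]]'; python3 seat.py 0
```

```text
clock: 27.48
position: [0.5667, -0.3056, 0.0929]
ee_rot: [-0.0, 0.978, 0.2, -0.049]
contact_force: [-1.6, 1.2, -1.9]
width: 0.0223
centre err stand mm [4.4 0.7 1.1] bottom x -0.4
rel tool mm [-1.9  1.2  1.3] turn 0.11 z [-0.097 -0.02  -0.995] t 27.4833 [-1.6  1.2 -1.9] 0.022343270703260115
```

```bash
python3 -m inch '[[-0.4,0,0,0,0],[-0.3,0,0,0,0],[0,0,0,0,0],[0.5,0,0,0,0],[1,0,0,0,0],[1,0,0,0,0]]'; python3 - <<'E'
from h import *
p=snap("wrist"); save(p,"w29",None,1.5); print(p["st"]["width"],p["st"]["contact_force"])
s=snap("scene"); save(s,"s29",(130,100,110,100),6)
E
```

```text
clock: 27.98
position: [0.5685, -0.3096, 0.0936]
ee_rot: [0.004, 0.979, 0.2, -0.048]
contact_force: [-0.4, 0.6, 0.7]
width: 0.0768
0.076786880218384 [-0.44952692  0.62574186  0.65932315]
```

View pics/s29.png

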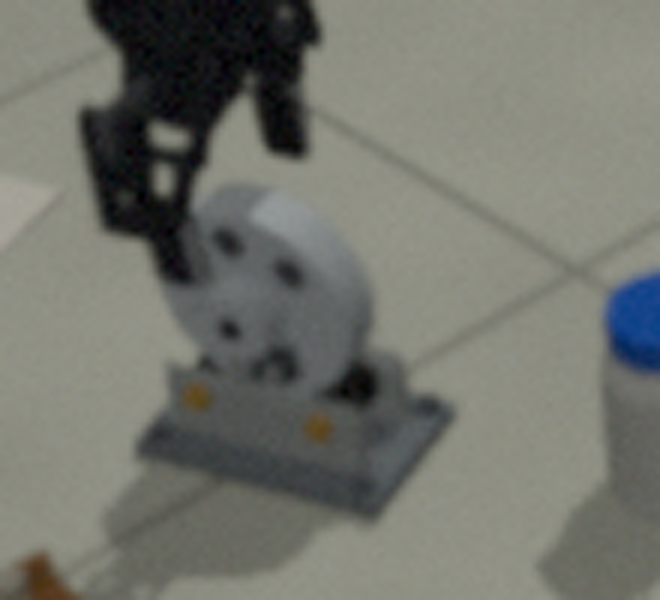

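View pics/w29.png

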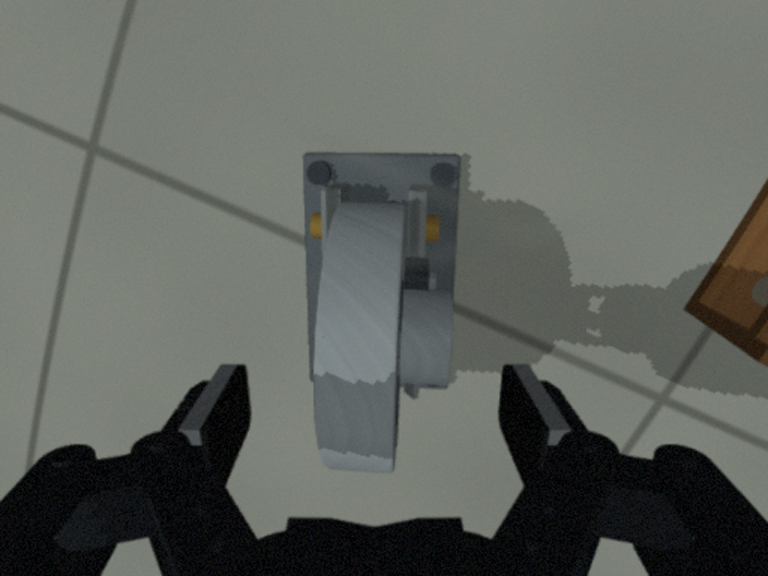

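```bash
python3 -m inch '[[1,0,0,-10,0],[1,0,0,-20,0],[1,0,0,-25,0],[1,0,0,-25,0],[1,0,0,-25,0],[1,0,0,-20,0],[1,0,0,0,0]]';python3 -m inch '[[1,0,0,0,0],[1,0,0,0,0],[1,0,0,0,0],[1,0,0,0,0],[1,0,0,0,0],[1,0,0,0,0],[1,0,0,0,0],[1,0,0,0,0],[1,0,0,0,0],[1,0,0,0,0],[1,0,0,0,0],[1,0,0,0,0],[1,0,0,0,0],[1,0,0,0,0],[1,0,0,0,0],[1,0,0,0,0],[1,0,0,0,0],[1,0,0,0,0],[1,0,0,0,0],[1,0,0,0,0]]'; python3 -m inch '[[1,0,0,0,0],[1,0,0,0,0],[1,0,0,0,0],[1,0,0,0,0],[1,0,0,0,0],[1,0,0,0,0],[1,0,0,0,0],[1,0,0,0,0],[1,0,0,0,0],[1,0,0,0,0],[1,0,0,0,0],[1,0,0,0,0],[1,0,0,0,0],[1,0,0,0,0],[1,0,0,0,0],[1,0,0,0,0],[1,0,0,0,0],[1,0,0,0,0],[1,0,0,0,0],[1,0,0,0,0]]'; python3 - <<'E'
from h import *
p=snap("wrist"); save(p,"w30",None,1.5); print(p["st"]["width"],p["st"]["contact_force"])
s=snap("scene"); save(s,"s30",(130,100,110,100),6)
E
```

```text
clock: 28.67
position: [0.5798, -0.3055, 0.2251]
ee_rot: [0.003, 0.978, 0.2, -0.05]
contact_force: [1.2, -1.0, 0.9]
width: 0.0855
clock: 30.33
position: [0.5773, -0.3042, 0.2206]
ee_rot: [-0.0, 0.978, 0.2, -0.053]
contact_force: [0.1, -0.1, -0.1]
width: 0.0854
clock: 32.0
position: [0.5773, -0.3042, 0.2205]
ee_rot: [-0.0, 0.978, 0.2, -0.053]
contact_force: [1.3, -0.6, -0.2]
width: 0.0853
0.08529793929268044 [ 1.31328565 -0.64843489 -0.22800555]
```

View pics/s30.png

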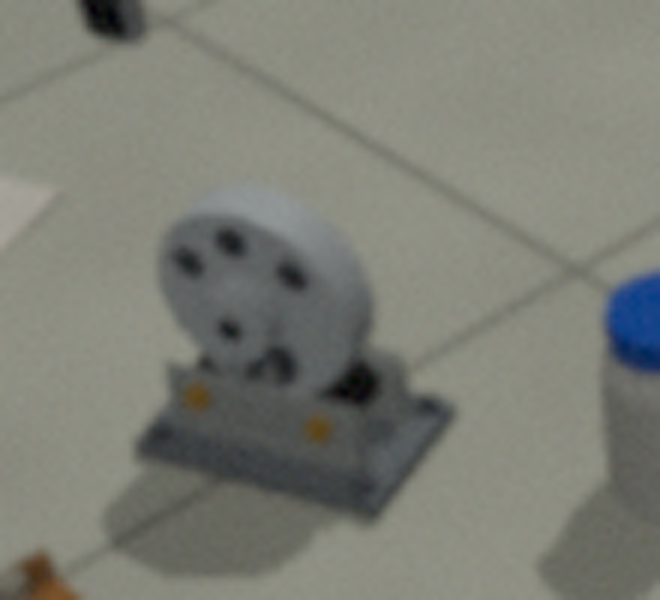

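View pics/w30.png

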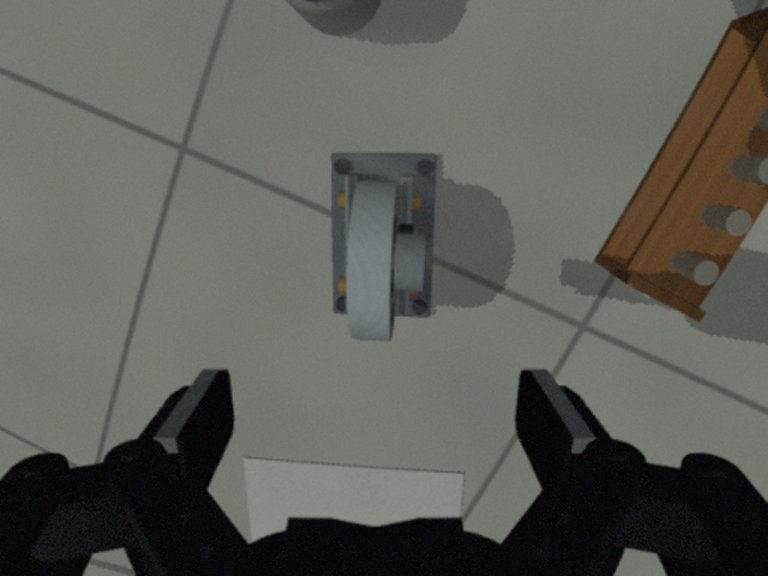

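```bash
python3 - <<'E'
from h import *
s=snap("scene"); p=snap("wrist")
m=mark_of(s,"weight"); print([(np.round(d["point"],1),d["confidence"]) for d in m[:3]])
m=mark_of(p,"weight"); print("wrist",[(np.round(d["point"],1),d["confidence"]) for d in m[:3]])
S=np.array([.564,-.3115,.088]); yw=.403; ax=np.array([np.cos(yw),np.sin(yw),0]); ay=np.array([-np.sin(yw),np.cos(yw),0])
for xo in (0,-.003):
 print("hub end",proj(s,[S+ax*(.030+xo)]),proj(p,[S+ax*(.03+xo)]))
 for a in (-30,-15,0,15,30):
  W=S+ax*(.022+xo)+.028*(np.sin(np.radians(a))*ay-np.cos(np.radians(a))*np.array([0,0,1])); print(xo,a,proj(s,[W]).round(1),proj(p,[W]).round(1))
save(s,"s31",(145,120,60,60),12)
E
```

```text
[(array([172.5, 320.2]), 0.85), (array([159.6, 173. ]), 0.57)]
wrist [(array([165.9, 273.1]), 0.97)]
hub end [[168.17768924 153.18066395]] [[280.46916922 175.60897557]]
0 -30 [[166.6 157.5]] [[272.6 183.1]]
0 -15 [[168.9 158.9]] [[272.8 176. ]]
0 0 [[171.3 159.7]] [[273. 169.]]
0 15 [[173.6 160. ]] [[273.1 162.2]]
0 30 [[175.6 159.7]] [[273.1 156.2]]
hub end [[168.7562665  152.52644582]] [[277.28817036 175.52450788]]
-0.003 -30 [[167.2 156.9]] [[269.7 183. ]]
-0.003 -15 [[169.5 158.2]] [[269.9 176. ]]
-0.003 0 [[171.9 159.1]] [[270.1 168.9]]
-0.003 15 [[174.2 159.4]] [[270.2 162.2]]
-0.003 30 [[176.2 159.1]] [[270.2 156.1]]
```

View pics/s31.png

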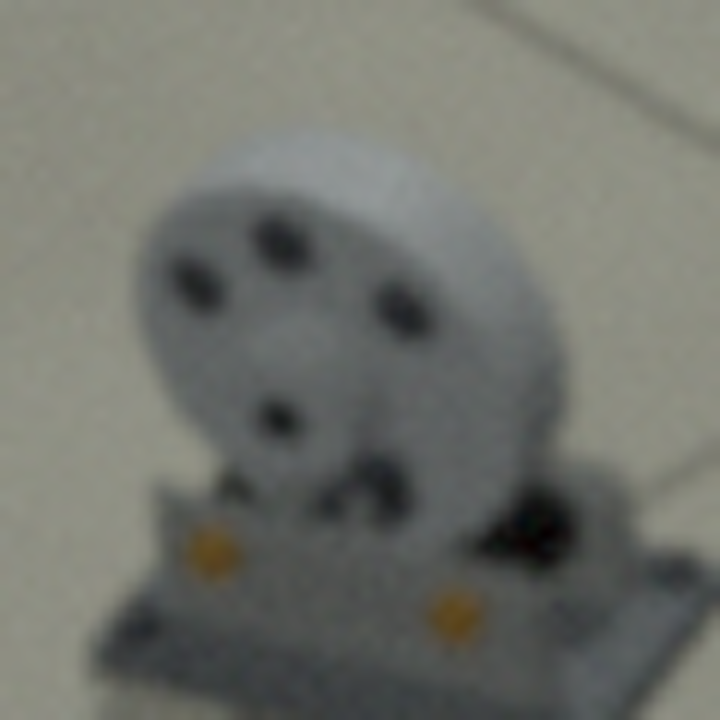

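```bash
python3 - <<'E'
from h import *
from scipy.optimize import least_squares
s=snap("scene"); p=snap("wrist")
S=np.array([.564,-.3115,.088]); yw=.403; ax=np.array([np.cos(yw),np.sin(yw),0]); ay=np.array([-np.sin(yw),np.cos(yw),0]); az=np.array([0,0,1.])
obs=np.array([(285,242),(198,283),(405,308),(278,417)])/12+[145,120]
def pts(a,r,sp):
    D=lambda t: np.sin(t)*ay+np.cos(t)*az
    return np.array([S+ax*.012+r*D(a),S+ax*.012+r*D(a-sp),S+ax*.012+r*D(a+sp),S+ax*.03])
for r in (.0355,):
    f=lambda v: (proj(s,pts(v[0],r,v[3]))+v[1:3]-obs).ravel()
    q=least_squares(f,[0,0,0,np.radians(50)]); print(np.degrees(q.x[0]),q.x[1:3],np.degrees(q.x[3]),q.fun.round(2))
    f=lambda v: (proj(s,pts(v[0],r,np.radians(50)))[:3]+v[1:3]-obs[:3]).ravel()
    q=least_squares(f,[0,0,0]); print(np.degrees(q.x[0]),q.x[1:3],q.fun.round(2))
# wrist: weight vs hub centre row
save(p,"w31",(215,100,80,140),5)
E
```

```text
-6.413831834501329 [0.33959412 1.94854284] 51.85714076956054 [-0.12 -0.02 -0.37 -0.29  0.14 -0.07  0.35  0.38]
-7.009643738600161 [0.60459091 2.27391225] [ 0.03  0.29 -0.02 -0.13 -0.01 -0.16]
```

View pics/w31.png

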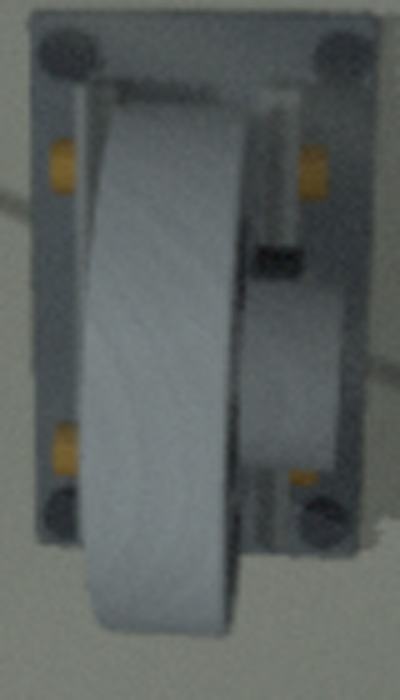

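```bash
python3 - <<'E'
from h import *
p=snap("wrist"); S=np.array([.564,-.3115,.088]); c,s=np.cos(.403),np.sin(.403)
for u,r in ((84,400),(238,400)):
    X=onz(p,100+r/5,215+u/5,.1375); d=X-S; print((1000*(c*d[0]+s*d[1])).round(1),(1000*(-s*d[0]+c*d[1])).round(1))
t=snap("top")
ref=cv2.imread("pics/top0.png")[:,:,::-1]
for n in ("beaker","jar","rack","bowl"):
    m=mark_of(t,n); print(n,np.round(m[0]["point"]) if m else None)
st=manip.get_state(); print(st["clock"],st["qd"].round(3))
E
```

```text
-8.7 7.3
16.2 8.0
beaker [178. 203.]
jar [229. 312.]
rack [125. 313.]
bowl [123. 208.]
32.7 [-0.001 -0.001 -0.001  0.    -0.     0.002]
```

```bash
python3 -c "
from rig import manip
print(manip.sign_off())"
```

```text
the job is handed in; nothing more can be done
None
```

The job is handed in. The flywheel sits released on the balancing stand's two rollers with its weight hanging near the bottom. No verdict was reported; the clock read 32.7 s just before.

I picked the grey flywheel up by its hub and laid it on the ledges. Pressing the overhanging edge dropped it into the trough on edge. I then took it by the rim with its weight at the side, lowered it onto the rollers until the wrist force showed contact, and let go.

**Last checks:**
- **Weight angle:** about 6–7° from the bottom by a fit to the bolt holes in the scene view and by the wrist view. The network's weight mark in the scene view gave about 11°. All are inside the 16° limit.
- **Centring:** the rim is about 4 mm off centre along the axle, as measured from above. The limit is 9 mm from the seat.
- **Stillness:** the wheel looked the same right after release and 4 s later, and the gripper is clear of it.
- **Bystanders:** their marks in the top view are within about 3 pixels (roughly 8 mm) of where they started. That is about what the network scatters, so I saw no real movement.

**What went wrong or disagreed:**
- **First grasp:** it closed on nothing. The fingertips sit about 25 mm behind the stated tool origin; I confirmed this by touching the hub and corrected for it.
- **Tool tilt:** it drifted to about 0.1 rad while I carried the wheel, so the wheel leaned slightly when set down. Its centre was then about 5 mm off the seat, and it stood upright once released.
- **Stand position:** the early estimate from the network marks in the top and scene views was about 15 mm off the wrist-camera fit. I used the wrist fit.

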